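# Put the caliper back in its fitted case

## Task

The digital caliper has been left out on the parts counter after measuring a bearing. Put it back in its open fitted case, display up, lying flat and fully down in its moulded cut-out - lay it in gently, do not drop it - and then swing the case lid fully shut. Leave the other things on the counter where they are.

Things in the scene. Friction and masses are not known exactly. Their poses are not given: they have to be found in the camera images.
- caliper: Digital caliper lying display up, locked shut (no moving part), about 160 g. Black slider body 36 mm wide (x), 64 long (y), 15 high; steel beam 16 wide and jaws, 4 mm thick. Origin: centre of the slider body's underside, the place to grip, across the 36 mm. z up, y along the beam: jaw end at y +60 mm, beam end at y -128. Centre of mass within 20 mm of the origin. Side knobs are looks only.
- caliper_jaws (a point): Jaw end of the caliper: on the beam line 60 mm from the caliper's origin in +y, 2 mm above its underside. The jaws fill y +32 to +60 mm: long outside jaws reach 48 mm to -x, short inside jaws 24 mm to +x. Axes as the caliper's.
- caliper_beam_end (a point): The plain end of the caliper's beam: 128 mm from the caliper's origin in its -y direction, 2 mm above its underside.
- case: Open black plastic case, fixed, 112 (x) by 220 mm (y), rim 26 mm above the counter, walls 3 mm. Origin: centre of its underside; z up; lid hinge along its +x long side. Inside, a grey tray 16 mm above the counter with a 10 mm deep cut-out shaped as the caliper, with about 3 mm of play each way. The seated caliper's top is 5 mm below the rim.
- case_pocket (a point): Where the caliper's origin belongs when seated: on the cut-out's floor, 6 mm above the counter, at x +5, y +35 mm from the case's origin. Axes as the case's; the seated caliper's axes point the same way (jaws to +y, beam to -y). A bay 72 mm long (y) and the full inside width leaves finger room beside the seated slider; from its middle 58 mm to the -x wall, 48 mm to the +x wall.
- case_slot (a point): Middle of the cut-out's slot for the beam, on its floor, at x +5, y -49 mm from the case's origin: 96 mm long (y), 22 mm wide at the bottom, edges bevelled out to 32 mm at the tray's top. Axes as the case's.
- lid_hinge (a point): Middle of the lid's hinge line, at x +56 mm from the case's origin, 26 mm above the counter; the hinge runs along the case's y. Axes as the case's.
- lid_edge (a point): Middle of the lid's free edge, half way through its thickness, 112 mm from the hinge line.
- case_lid (a joint): Lid angle in rad: 0 shut on the rim, 2.6 tipped right back on its stop; it begins at 2.4 to 2.6, leaning back away from the case. A plain slab 112 by 220 mm, 10 mm thick; its inner face passes through the hinge line; shut, its top is 36 mm above the counter. Stiff hinge (0.09 N m plus the lid's weight): it stays where it is left and about 2 N at the free edge moves it. No latch.
- bearing: Bystander: steel ball bearing 72 mm across, 17 mm high, flat on the counter beyond the work. Origin: centre of its underside.
- tin: Bystander: round tin 74 mm across, 85 mm high, standing. Origin: centre of its underside.
- carton: Bystander: closed cardboard carton 75 x 105 x 60 mm high. Origin: centre of its underside.
- wrench: Bystander: wrench 170 mm long lying flat out to the right of the work. Origin: underside, near its middle.

How it is judged:
On the way:
1. the caliper lies flat, the right way round and fully down in the cut-out, let go, with the lid still open (z of caliper in the frame of case_pocket between -0.003 and 0.003 m and horizontal distance between caliper and case_pocket below 0.008 m and y of caliper_beam_end in the frame of case_pocket below -0.115 m and angle between the y axis of caliper and the y axis of case, either way round below 0.08 rad and angle between caliper's own z axis and vertical below 0.05 rad and contact force between caliper and the fingers below 0.1 N and value of joint case_lid above 1 rad), for 0.2 s.
At the end, for the whole second after the job is handed in: The caliper rests in the case's cut-out: its origin within 3 mm in height and 8 mm sideways of the pocket point, square to the case within 0.08 rad and the right way round, flat within 0.05 rad, at rest; and the lid is shut (joint below 0.05 rad, about 5 mm at its edge) (z of caliper in the frame of case_pocket between -0.003 and 0.003 m and horizontal distance between caliper and case_pocket below 0.008 m and y of caliper_beam_end in the frame of case_pocket below -0.115 m and angle between the y axis of caliper and the y axis of case, either way round below 0.08 rad and angle between caliper's own z axis and vertical below 0.05 rad and linear speed of caliper below 0.02 m/s and value of joint case_lid below 0.05 rad); the robot touches nothing.
It fails at once if the caliper is dropped: not held by the fingers while more than 25 mm above its seat (z of caliper in the frame of case_pocket above 0.025 m and contact force between caliper and the fingers below 0.1 N).
It fails at once if the caliper is pressed hard into the case (over 50 N between them) (contact force between caliper and case above 50 N).
It fails at once if the bearing, tin, carton or wrench is moved more than 20 mm (distance of any of bearing, tin, carton, wrench from where it was at the start of the episode above 0.02 m).
It also fails if it takes over 51 s, if anything falls off the work surface, if the arm or the gripper's body presses on something with over 40 N, if the wrist force passes 120 N, or if a joint passes its speed limit or range.

## Robot

A 6-joint arm with a two-finger parallel gripper is mounted at the origin on the work surface. World frame = base frame: x ahead of the robot, y to its left, z up, the work surface at z = 0. Lengths are in m, angles in rad, forces in N, time in s.
With the tool pointing down it reaches from about 0.25 to 0.85 m from the base axis. Payload 12.5 kg.
Tool frame: the origin (TCP) lies on the front face of the gripper's body, between the roots of the fingers; the fingertips stand 84 mm ahead of it and the grasp point (between the pads) lies 65 mm ahead of it; x points along the fingers, y is the direction in which the jaws open and shut, and the axes are right-handed (so a half turn about x gives the same grasp; the last joint's range is limited). The gripper opens to 93 mm and grips with 3 to 60 N. Pads are 15 mm wide; open, the fingers measure 128 mm over their backs; the gripper's body (75 mm by 188 mm) begins 65 mm behind the grasp point.
Start: joints at [1.058, 0.351, 1.652, -0, 1.139, -0.085], TCP at [0.228, 0.5, 0.303] pointing down, gripper open.
Joint ranges: [-2.75, 2.75], [-0.79, 2.1], [0.01, 2.65], [-1.57, 4.71], [0.07, 3.14], [-2.87, 2.87]. Speed limits (rad/s): [2.22, 2.22, 2.79, 3.14, 3.14, 3.14].

## Interface

Orientations are given as a 3x3 rotation matrix whose columns are the frame's x, y, z axes.
In Python, from station import monitor, cams, job gives the robot as it stands.
- The arm moves only by the tool servo_tool, never from a script. Its argument "commands" is a list of rows, each an object of numbers: "gripper": the finger opening in mm, from 0 to 93; "tx", "ty", "tz": the shift along the tool's x, y, z in mm; "wx", "wy", "wz": the turn, a rotation vector about the tool's x, y, z in degrees. A call has 1 to 5 rows; each row is the pose to reach, as a shift and turn from the pose commanded when the call began, along the tool's axes at that moment; what a row does not reach only later rows make up. A row lasts 1/10 s, in which the tool goes at most 50 mm and 8.59 degrees, less where a joint would pass 70% of its speed; a pose out of reach is approached as far as the arm can. A call with a gripper value outside its range is refused whole. The fingers move at their own pace and stop on an object; the grip force is fixed at half the most. Time passes only in rows, so rows that repeat a pose let the fingers close. It gives the time, the measured TCP pose, the force and the opening at its end, in the units of the state.
- monitor.observe(): the state, without advancing time (a new reading comes with each control period).
- cams.grab_frame(name): name is "scene" or "top" or "wrist"; returns a dict with "color" (420x560x3 uint8, blue, green, red), "fx", "fy", "cx", "cy" (pixels), "k1" (the pictures are not rectified: a ray, as slopes to the right and down, at radius r is drawn at 1 + k1 r^2 times it, then the intrinsics apply), "R" (3x3) and "t" (3): a world point X has camera coordinates R X + t; the wrist camera has in their place "mount" (4x4, takes a point from camera to tool coordinates, whose origin is the TCP and whose axes are the tool frame's). Camera axes: x right, y down, z forward; pixel columns grow to the right and rows downward; lengths in m; the calibration is good to about 2 mm. A picture is of the moment at which its call begins: read the wrist's pose just before it. There is no depth.
- job.hand_in(): hands the job in, once; it reports no verdict.
The state is a dict: "clock": time; "q": joint angles; "qvel": joint speeds; "tau": joint torques, N m; "position": TCP position; "tool_rot": TCP orientation; "force": force on the tool from outside, world axes, zero at the start; "wrist_torque": the same for the moment, N m; "width": finger opening in m.
Only numpy, scipy, OpenCV 4.12 (cv2) and the standard library are available. Lean on these libraries where they do the work, as an engineer would, in place of code of your own. Each camera call takes 0.05 s, during which the arm holds its last target.

## Working session

There is one attempt and no reset: what is moved stays moved. The work goes in short steps, Python scripts to look and compute and a tool call to move; the robot and the scene stay as the last step left them, time stands still between calls to the robot, and variables do not carry over. Pictures are saved under pics/ and viewed, and the job is handed in when it is done.

Besides the shell and the picture viewer there is one more tool, called after "Request:" by a JSON object that holds its "api" and its "payload". servo_tool: Moves the arm, as the interface text tells. Its arguments: {"type":"object","properties":{"commands":{"type":"array","items":{"type":"object","properties":{"gripper":{"type":"number"},"tx":{"type":"number"},"ty":{"type":"number"},"tz":{"type":"number"},"wx":{"type":"number"},"wy":{"type":"number"},"wz":{"type":"number"}}}}},"required":["commands"]}

```bash
ls; mkdir -p pics; cat > h.py <<'E'
import numpy as np, cv2, json
from station import monitor, cams, job
def save(name,fn,save_npz=True):
    s=monitor.observe()
    f=cams.grab_frame(name)
    cv2.imwrite(f'pics/{fn}.png',f['color'])
    d={k:np.array(v) for k,v in f.items() if k!='color'}
    if name=='wrist':
        M=np.eye(4);M[:3,:3]=np.array(s['tool_rot']);M[:3,3]=s['position']
        T=np.linalg.inv(M@np.array(f['mount'])); d['R']=T[:3,:3];d['t']=T[:3,3]
    np.savez(f'pics/{fn}.npz',**d)
    return s
def cal(fn): 
    d=np.load(f'pics/{fn}.npz');return d
def K(d): return np.array([[d['fx'],0,d['cx']],[0,d['fy'],d['cy']],[0,0,1.]],float),np.array([float(d['k1']),0,0,0])
def ray(fn,uv):
    d=cal(fn);k,dist=K(d)
    p=cv2.undistortPointsIter(np.array([[uv]],float),k,dist,None,None,(3,100,1e-12))[0,0]
    R=d['R'];t=d['t'].reshape(3);c=-R.T@t
    v=R.T@np.array([p[0],p[1],1]);return c,v/np.linalg.norm(v)
def onz(fn,uv,z):
    c,v=ray(fn,uv);return c+v*(z-c[2])/v[2]
def tri(*obs):
    A=np.zeros((3,3));b=np.zeros(3);rs=[ray(*o) for o in obs]
    for c,v in rs:
        P=np.eye(3)-np.outer(v,v);A+=P;b+=P@c
    x=np.linalg.solve(A,b)
    return x,[float(np.linalg.norm((np.eye(3)-np.outer(v,v))@(x-c))) for c,v in rs]
def proj(fn,X):
    d=cal(fn);k,dist=K(d)
    return cv2.projectPoints(np.array(X,float).reshape(-1,3),cv2.Rodrigues(np.array(d['R'],float))[0],np.array(d['t'],float).reshape(3),k,dist)[0][:,0]
def crop(fn,x,y,w,h,s,out):
    im=cv2.imread(f'pics/{fn}.png')[y:y+h,x:x+w]
    cv2.imwrite(f'pics/{out}.png',cv2.resize(im,None,fx=s,fy=s,interpolation=cv2.INTER_CUBIC))
E
python3 - <<'E'
from h import *
np.set_printoptions(precision=4,suppress=True)
s=save('scene','s0');save('top','t0');save('wrist','w0')
print({k:np.round(v,4).tolist() for k,v in s.items()})
for f in ['s0','t0','w0']:
    d=cal(f);print(f,{k:np.round(d[k],3).tolist() for k in d.files if k!='mount'}, 'cam',-d['R'].T@d['t'])
print(cal('w0')['mount'])
E
```

```text
pics
{'clock': 0.0, 'q': [1.0584, 0.3512, 1.6524, -0.0, 1.1391, -0.0846], 'qvel': [-0.0007, -0.0017, 0.0012, 0.0003, 0.0025, 0.0016], 'tau': [0.0006, -49.7332, -28.5249, 0.0699, 0.0259, -0.0001], 'position': [0.228, 0.5002, 0.3022], 'tool_rot': [[-0.0005, 0.4149, 0.9099], [-0.001, 0.9099, -0.4149], [-1.0, -0.0011, -0.0001]], 'force': [0.1131, -0.0143, 0.1333], 'wrist_torque': [-0.0204, -0.0197, 0.0293], 'width': 0.0929}
s0 {'fx': 437.884, 'fy': 437.884, 'cx': 283.097, 'cy': 213.149, 'k1': -0.115, 'R': [[-0.675, 0.738, 0.01], [0.448, 0.42, -0.789], [-0.587, -0.528, -0.614]], 't': [0.478, -0.195, 1.213]} cam [1.121  0.3694 0.5862]
t0 {'fx': 539.625, 'fy': 539.625, 'cx': 278.151, 'cy': 210.375, 'k1': -0.211, 'R': [[0.01, -1.0, -0.012], [-0.98, -0.008, -0.197], [0.196, 0.014, -0.98]], 't': [-0.104, 0.588, 1.135]} cam [ 0.3544 -0.1152  1.2271]
w0 {'fx': 300.346, 'fy': 300.346, 'cx': 283.444, 'cy': 205.767, 'k1': -0.048, 'R': [[0.415, 0.91, -0.001], [0.872, -0.398, 0.285], [0.259, -0.12, -0.958]], 't': [-0.55, -0.034, 0.391]} cam [0.1567 0.5339 0.3832]
[[ 0.0004 -0.2852  0.9585 -0.0809]
 [ 1.     -0.0004 -0.0005  0.0009]
 [ 0.0005  0.9585  0.2852 -0.0789]
 [ 0.      0.      0.      1.    ]]
```

View pics/s0.png

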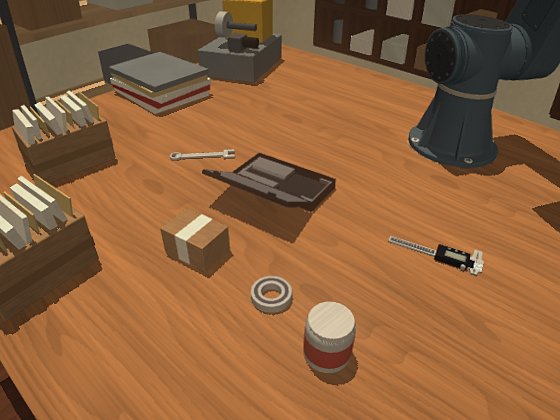

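View pics/t0.png

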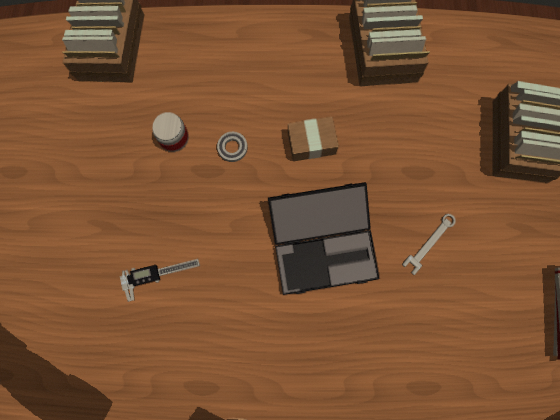

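View pics/w0.png

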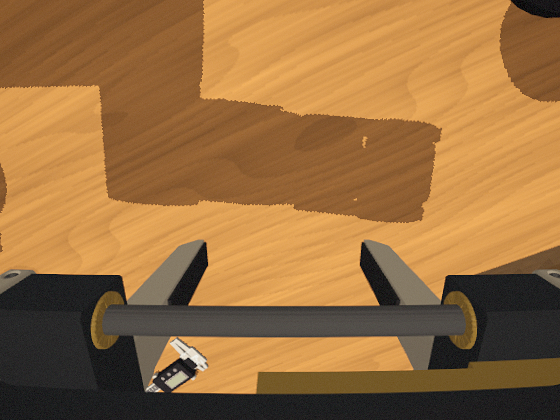

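Scene: caliper at about (145,275) in top and (458,258) in scene; case at (325,262) in top, lid leaning back towards +x; tin, bearing, carton beyond, wrench to the right. Enlarging.

```bash
python3 - <<'E'
from h import *
crop('t0',110,245,100,65,8,'t0c');crop('t0',260,175,125,125,6,'t0k');crop('s0',380,225,110,60,7,'s0c');crop('s0',195,140,150,80,5,'s0k')
E
```

```text
(no output)
```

View pics/t0c.png

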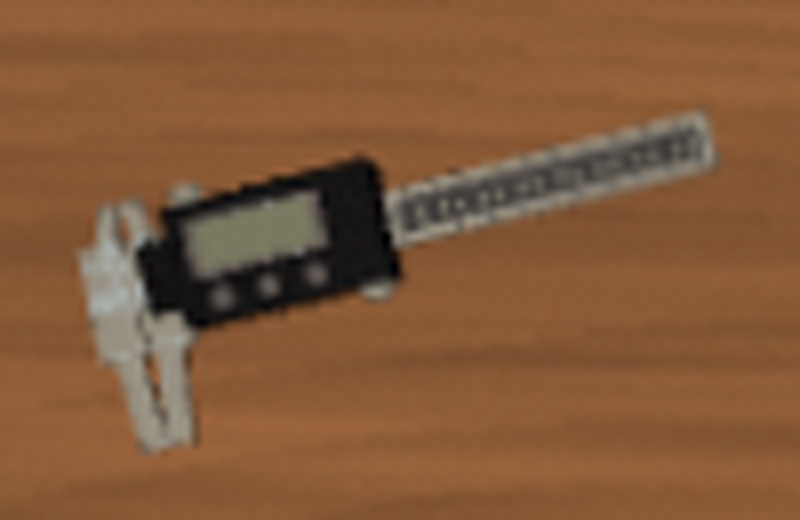

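View pics/t0k.png

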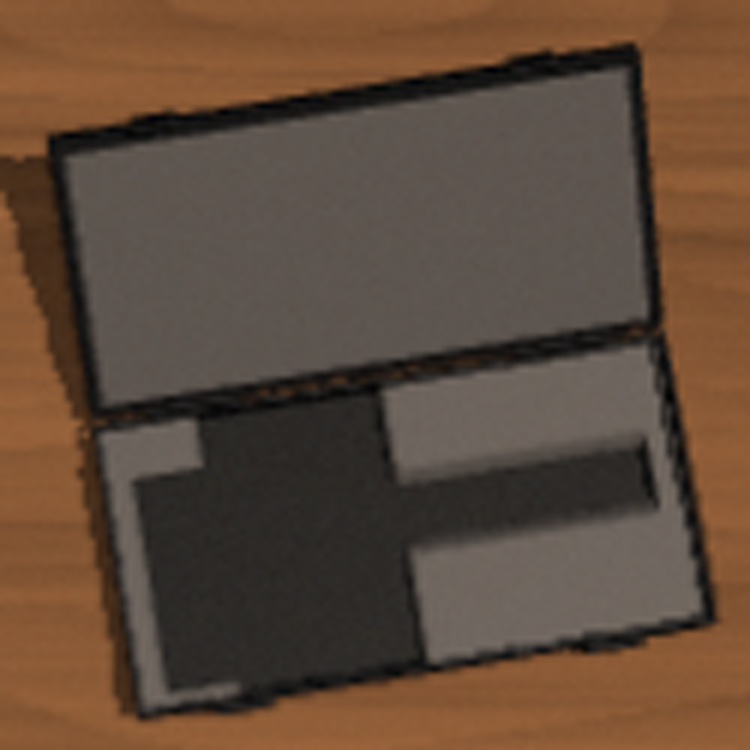

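View pics/s0c.png

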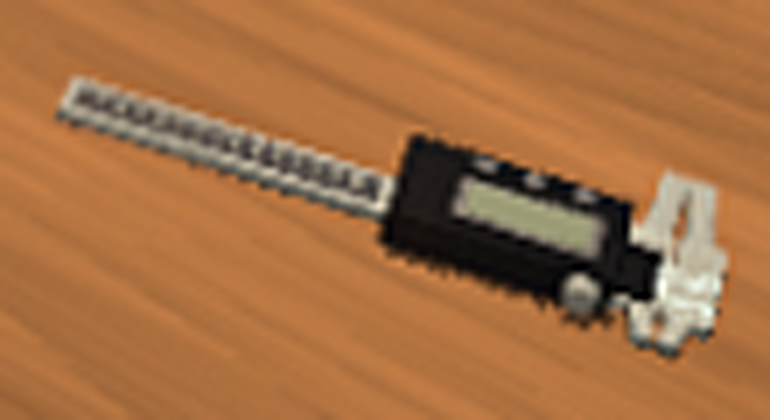

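View pics/s0k.png

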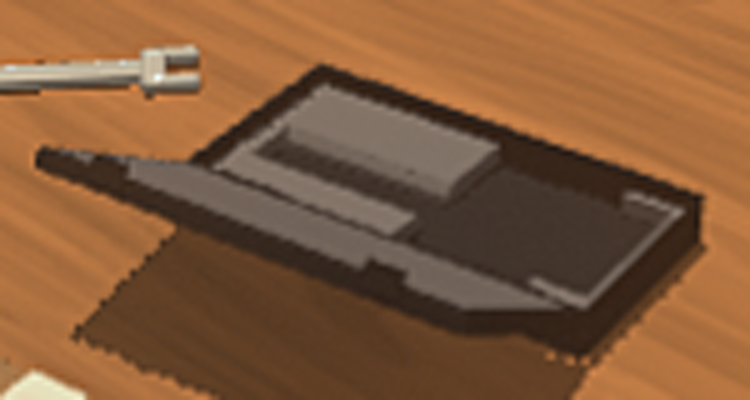

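```bash
cat > fit.py <<'E'
from h import *
from scipy.optimize import least_squares
def P(x0,y0,s,p): return (x0+(p[0]+.5)/s-.5, y0+(p[1]+.5)/s-.5)
def tf(p,X):
    x,y,z,a=p;X=np.array(X,float);c,s=np.cos(a),np.sin(a)
    return np.c_[x+c*X[:,0]-s*X[:,1],y+s*X[:,0]+c*X[:,1],z+X[:,2]]
def fit(obs,p0,fixz=None):
    def r(p):
        if fixz is not None: p=[p[0],p[1],fixz,p[2]]
        o=[]
        for fn,uv,X in obs: o.append((proj(fn,tf(p,[X]))[0]-uv))
        return np.ravel(o)
    s=least_squares(r,p0 if fixz is None else [p0[0],p0[1],p0[3]])
    return s.x,r(s.x).reshape(-1,2)
def draw(fn,polys,x,y,w,h,s,out):
    im=cv2.imread(f'pics/{fn}.png')[y:y+h,x:x+w]
    im=cv2.resize(im,None,fx=s,fy=s,interpolation=cv2.INTER_CUBIC)
    for q,c in polys:
        uv=proj(fn,q); uv=(uv-[x,y]+.5)*s-.5
        cv2.polylines(im,[np.round(uv).astype(int)],False,c,1)
    cv2.imwrite(f'pics/{out}.png',im)
def rect(x0,x1,y0,y1,z): return [(x0,y0,z),(x1,y0,z),(x1,y1,z),(x0,y1,z),(x0,y0,z)]
CAL=[(rect(-.018,.018,-.032,.032,.015),(0,255,255)),(rect(-.018,.018,-.032,.032,0),(0,160,0)),(rect(-.008,.008,-.128,-.032,.004),(255,255,0)),([(-.048,.032,.004),(-.048,.060,.004),(.024,.060,.004),(.024,.032,.004)],(255,0,255))]
CASE=[(rect(-.056,.056,-.11,.11,.026),(0,255,255)),(rect(-.056,.056,-.11,.11,0),(0,160,0)),(rect(-.053,.053,-.001,.071,.016),(255,255,0)),(rect(-.011,.021,-.097,-.001,.016),(255,0,255)),(rect(-.006,.016,-.097,-.001,.006),(0,0,255))]
E
python3 - <<'E'
from fit import *
T=lambda p:P(110,245,8,p); S=lambda p:P(380,225,7,p)
obs=[('t0',T((703,112)),(.008,-.128,.004)),('t0',T((716,165)),(-.008,-.128,.004)),
('t0',T((365,157)),(.018,-.032,.015)),('t0',T((165,210)),(.018,.032,.015)),('t0',T((195,325)),(-.018,.032,.015)),
('s0',S((75,78)),(-.008,-.128,.004)),('s0',S((57,112)),(.008,-.128,.004)),('s0',S((415,137)),(-.018,-.032,.015)),('s0',S((632,205)),(-.018,.032,.015))]
p,r=fit(obs,[.3,.25,0,0.2]);print(p,np.degrees(p[3]));print(r.round(2))
np.save('cal.npy',p)
draw('t0',[(tf(p,q),c) for q,c in CAL],110,245,100,65,8,'ov1');draw('s0',[(tf(p,q),c) for q,c in CAL],380,225,110,60,7,'ov2')
T=lambda p:P(260,175,6,p); S=lambda p:P(195,140,5,p)
obs=[('t0',T((715,622)),(-.056,-.11,.026)),('t0',T((138,717)),(-.056,.11,.026)),('t0',T((662,333)),(.056,-.11,.026)),
('t0',T((397,480)),(.021,-.001,.016)),('t0',T((410,548)),(-.011,-.001,.016)),('t0',T((382,388)),(.053,-.001,.016)),('t0',T((425,663)),(-.053,-.001,.016)),
('s0',S((322,66)),(-.056,-.11,.026)),('s0',S((703,198)),(-.056,.11,.026)),('s0',S((500,148)),(-.053,-.001,.016))]
p,r=fit(obs,[.3,-.1,0,0.2]);print(p,np.degrees(p[3]));print(r.round(2))
np.save('case.npy',p)
draw('t0',[(tf(p,q),c) for q,c in CASE],260,175,125,125,6,'ov3');draw('s0',[(tf(p,q),c) for q,c in CASE],195,140,150,80,5,'ov4')
E
```

```text
[ 0.44487928  0.20581813 -0.00094544  0.26266579] 15.049641219058472
[[ 0.71 -0.1 ]
 [ 0.66  0.02]
 [ 0.85 -0.28]
 [-0.64 -0.24]
 [-1.18  0.64]
 [-0.26  0.47]
 [ 0.07  0.18]
 [-0.34 -0.37]
 [ 0.78 -0.  ]]
[ 0.47914323 -0.20857711 -0.00124287  0.16506141] 9.45732202551293
[[ 0.71  0.17]
 [-0.31  0.22]
 [ 0.55 -0.45]
 [-0.23 -1.62]
 [-0.02  0.98]
 [-0.11 -0.12]
 [ 0.61  0.24]
 [ 0.09  0.04]
 [ 0.95  0.3 ]
 [ 0.23  0.25]]
```

View pics/ov1.png

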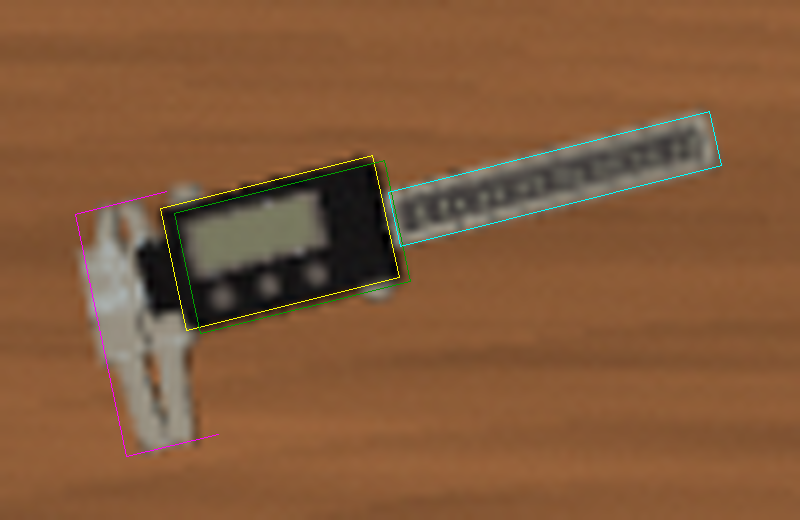

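View pics/ov2.png

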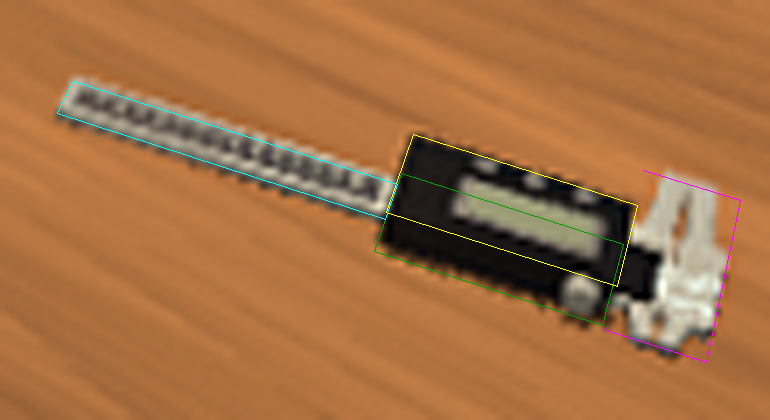

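View pics/ov3.png

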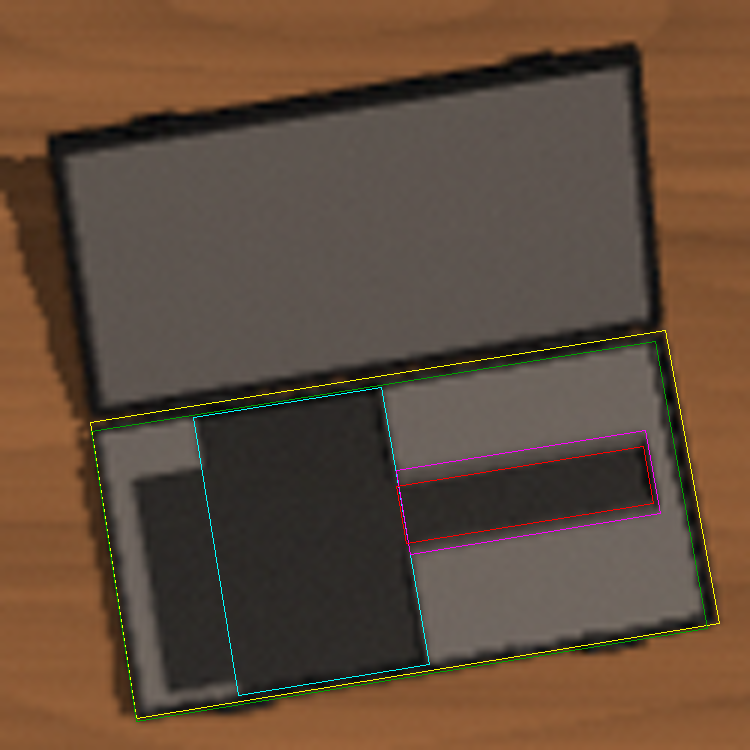

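View pics/ov4.png

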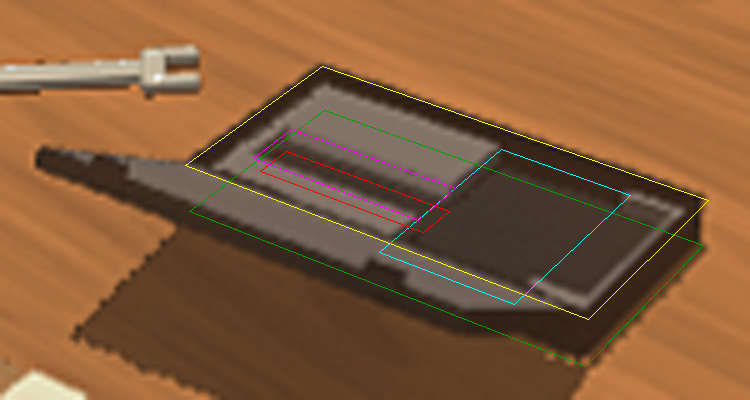

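Fits: caliper ≈ (0.445, 0.206), yaw 15°; case ≈ (0.479, −0.2085), yaw 9.5°; overlays agree within about 1–2 mm. Going above the caliper for wrist views.

Request:
{"api": "servo_tool", "payload": {"commands": [{"tx": 52, "ty": -177, "tz": 319, "wx": 50, "gripper": 70}, {"tx": 52, "ty": -177, "tz": 319, "wx": 50, "gripper": 70}, {"tx": 52, "ty": -177, "tz": 319, "wx": 50, "gripper": 70}, {"tx": 52, "ty": -177, "tz": 319, "wx": 50, "gripper": 70}, {"tx": 52, "ty": -177, "tz": 319, "wx": 50, "gripper": 70}]}}

```text
schema error: expected keys gripper, tx, ty, tz, wx, wy, wz
```

Request:
{"api": "servo_tool", "payload": {"commands": [{"tx": 52, "ty": -177, "tz": 319, "wx": 50, "wy": 0, "wz": 0, "gripper": 70}, {"tx": 52, "ty": -177, "tz": 319, "wx": 50, "wy": 0, "wz": 0, "gripper": 70}, {"tx": 52, "ty": -177, "tz": 319, "wx": 50, "wy": 0, "wz": 0, "gripper": 70}, {"tx": 52, "ty": -177, "tz": 319, "wx": 50, "wy": 0, "wz": 0, "gripper": 70}, {"tx": 52, "ty": -177, "tz": 319, "wx": 50, "wy": 0, "wz": 0, "gripper": 70}]}}

```text
clock: 0.65
position: [0.376, 0.2997, 0.2672]
tool_rot: [[0.0, 0.926, 0.378], [0.0, 0.378, -0.926], [-1.0, 0.0, -0.0]]
force: [1.6, 0.8, -0.3]
width: 0.0702
```

Request:
{"api": "servo_tool", "payload": {"commands": [{"tx": 17, "ty": 28, "tz": 110, "wx": 7, "wy": 0, "wz": 0, "gripper": 70}, {"tx": 17, "ty": 28, "tz": 110, "wx": 7, "wy": 0, "wz": 0, "gripper": 70}, {"tx": 17, "ty": 28, "tz": 110, "wx": 7, "wy": 0, "wz": 0, "gripper": 70}, {"tx": 17, "ty": 28, "tz": 110, "wx": 7, "wy": 0, "wz": 0, "gripper": 70}, {"tx": 17, "ty": 28, "tz": 110, "wx": 7, "wy": 0, "wz": 0, "gripper": 70}]}}

```text
clock: 1.15
position: [0.4428, 0.2111, 0.2505]
tool_rot: [[-0.0, 0.964, 0.267], [0.0, 0.267, -0.964], [-1.0, -0.0, -0.0]]
force: [0.6, 0.3, -0.3]
width: 0.0701
```

```bash
python3 - <<'E'
from fit import *
save('wrist','w1');p=np.load('cal.npy')
d=cv2.imread('pics/w1.png');draw('w1',[(tf(p,q),c) for q,c in CAL],100,80,400,280,2,'ov5')
print(monitor.observe()['position'])
E
```

```text
[0.44257546 0.21146993 0.25055726]
```

View pics/ov5.png

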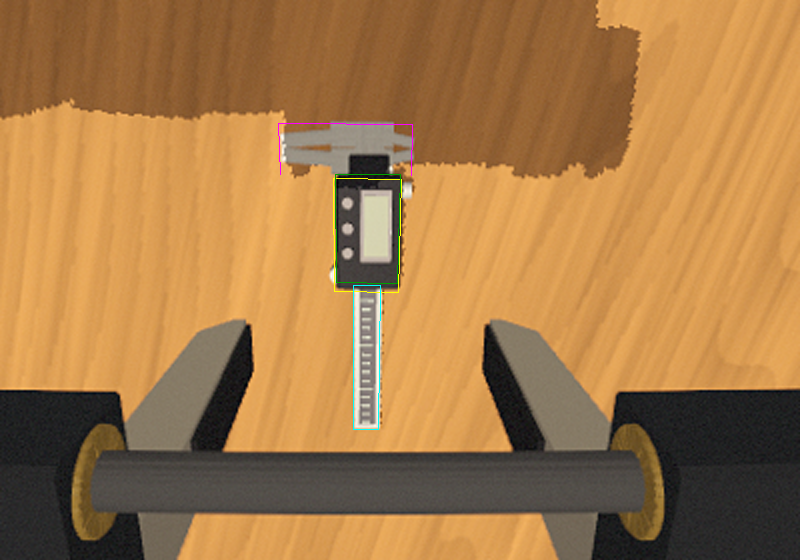

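Overlay of the two-camera fit lies on the caliper within about 1 px (slider 335–402 × 175–290 in the crop). Descending part way for a second wrist look (height check).

Request:
{"api": "servo_tool", "payload": {"commands": [{"tx": 40, "ty": 1, "tz": 6, "wx": 0.4, "wy": 0, "wz": 0, "gripper": 70}, {"tx": 80, "ty": 1, "tz": 6, "wx": 0.4, "wy": 0, "wz": 0, "gripper": 70}, {"tx": 100, "ty": 1, "tz": 6, "wx": 0.4, "wy": 0, "wz": 0, "gripper": 60}, {"tx": 100, "ty": 1, "tz": 6, "wx": 0.4, "wy": 0, "wz": 0, "gripper": 60}]}}

```text
clock: 1.6
position: [0.444, 0.2058, 0.1485]
tool_rot: [[-0.004, 0.965, 0.263], [-0.001, 0.263, -0.965], [-1.0, -0.004, 0.0]]
force: [-0.2, -0.3, 0.4]
width: 0.0614
```

```bash
python3 - <<'E'
from fit import *
print(save('wrist','w2')['position']);p=np.load('cal.npy')
draw('w2',[(tf(p,q),c) for q,c in CAL],100,80,400,280,2,'ov6');crop('w2',180,30,200,150,4,'w2c');crop('w1',220,130,120,170,4,'w1c')
E
```

```text
[0.44402965 0.20583598 0.14850252]
```

View pics/ov6.png

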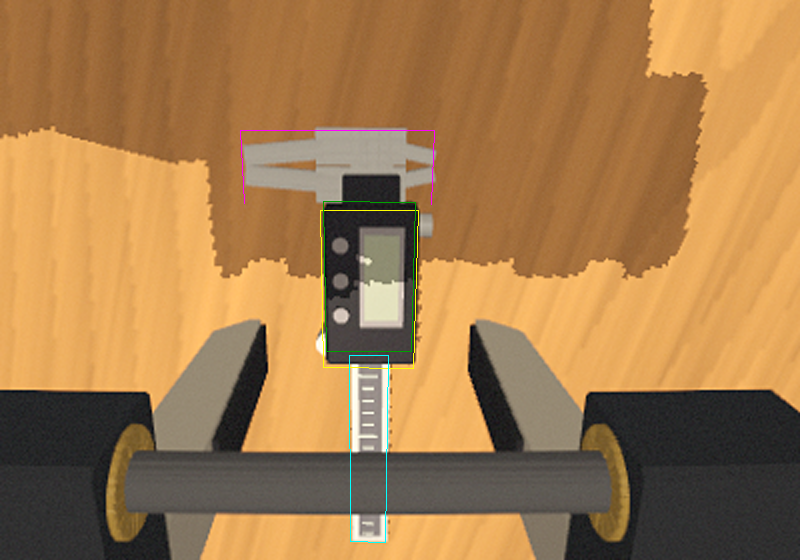

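```bash
python3 - <<'E'
from fit import *
Q=lambda p:P(100,80,2,p)
c=[(-.018,.032,.015),(.018,.032,.015),(.018,-.032,.015),(-.018,-.032,.015),(-.008,-.128,.004),(.008,-.128,.004)]
a=[(336,177),(401,177),(400,290),(336,289),(354,429),(380,429)]
b=[(323,206),(418,205),(414,362),(327,362),(352,541),(386,541)]
obs=[('w1',Q(u),x) for u,x in zip(a,c)]+[('w2',Q(u),x) for u,x in zip(b,c)]
p,r=fit(obs,np.load('cal.npy'));print(p,np.degrees(p[3]));print(r.round(1).tolist())
np.save('cal2.npy',p)
E
```

```text
[ 0.44521489  0.20739781 -0.00059215  0.26376483] 15.112611658031913
[[-0.7, -0.8], [0.7, -0.5], [-0.1, -0.3], [-0.1, -0.0], [0.0, -1.0], [-0.2, -0.9], [-0.8, 0.1], [0.9, 0.7], [0.8, 1.4], [-1.1, 1.2], [0.1, -0.7], [0.4, -0.6]]
```

Request:
{"api": "servo_tool", "payload": {"commands": [{"tx": 35, "ty": 1.5, "tz": -1, "wx": 0, "wy": 0, "wz": 0, "gripper": 60}, {"tx": 61, "ty": 1.5, "tz": -1, "wx": 0, "wy": 0, "wz": 0, "gripper": 60}, {"tx": 61, "ty": 1.5, "tz": -1, "wx": 0, "wy": 0, "wz": 0, "gripper": 60}]}}

```text
clock: 1.95
position: [0.4462, 0.2068, 0.0887]
tool_rot: [[-0.002, 0.965, 0.262], [-0.001, 0.262, -0.965], [-1.0, -0.002, 0.0]]
force: [-0.6, 0.1, 0.3]
width: 0.0601
```

Request:
{"api": "servo_tool", "payload": {"commands": [{"tx": 0, "ty": 0, "tz": 0, "wx": 0, "wy": 0, "wz": 0, "gripper": 30}, {"tx": 0, "ty": 0, "tz": 0, "wx": 0, "wy": 0, "wz": 0, "gripper": 30}, {"tx": 0, "ty": 0, "tz": 0, "wx": 0, "wy": 0, "wz": 0, "gripper": 30}, {"tx": 0, "ty": 0, "tz": 0, "wx": 0, "wy": 0, "wz": 0, "gripper": 30}, {"tx": 0, "ty": 0, "tz": 0, "wx": 0, "wy": 0, "wz": 0, "gripper": 30}]}}

```text
clock: 2.45
position: [0.4472, 0.2065, 0.0905]
tool_rot: [[0.001, 0.965, 0.261], [0.0, 0.261, -0.965], [-1.0, 0.001, -0.0]]
force: [-3.5, -0.3, 9.8]
width: 0.0357
```

Request:
{"api": "servo_tool", "payload": {"commands": [{"tx": -20, "ty": 0, "tz": 0, "wx": 0, "wy": 0, "wz": 0, "gripper": 30}, {"tx": -60, "ty": 0, "tz": 0, "wx": 0, "wy": 0, "wz": 0, "gripper": 30}, {"tx": -80, "ty": 0, "tz": 0, "wx": 0, "wy": 0, "wz": 0, "gripper": 30}, {"tx": -80, "ty": 0, "tz": 0, "wx": 0, "wy": 0, "wz": 0, "gripper": 30}, {"tx": -80, "ty": 0, "tz": 0, "wx": 0, "wy": 0, "wz": 0, "gripper": 30}]}}

```text
clock: 2.95
position: [0.4468, 0.2063, 0.1691]
tool_rot: [[0.0, 0.965, 0.261], [0.0, 0.261, -0.965], [-1.0, 0.0, -0.0]]
force: [0.6, 0.1, -2.3]
width: 0.0355
```

```bash
python3 - <<'E'
from fit import *
s=save('wrist','w3');save('scene','s3');print({k:np.round(s[k],4).tolist() for k in ['position','force','wrist_torque','width']})
p=np.load('cal2.npy')
# predicted rigid carry: caliper moved by TCP displacement from grasp pose
g=np.array([.4472,.2065,.0905]);q=p.copy();q[:3]+=np.array(s['position'])-g
draw('w3',[(tf(q,X),c) for X,c in CAL],150,150,270,210,3,'ov7')
crop('s3',370,180,130,100,6,'s3c')
E
```

```text
{'position': [0.4468, 0.2063, 0.1691], 'force': [0.5575, 0.0895, -2.2876], 'wrist_torque': [-0.0854, 0.0297, -0.0253], 'width': 0.0355}
```

View pics/ov7.png

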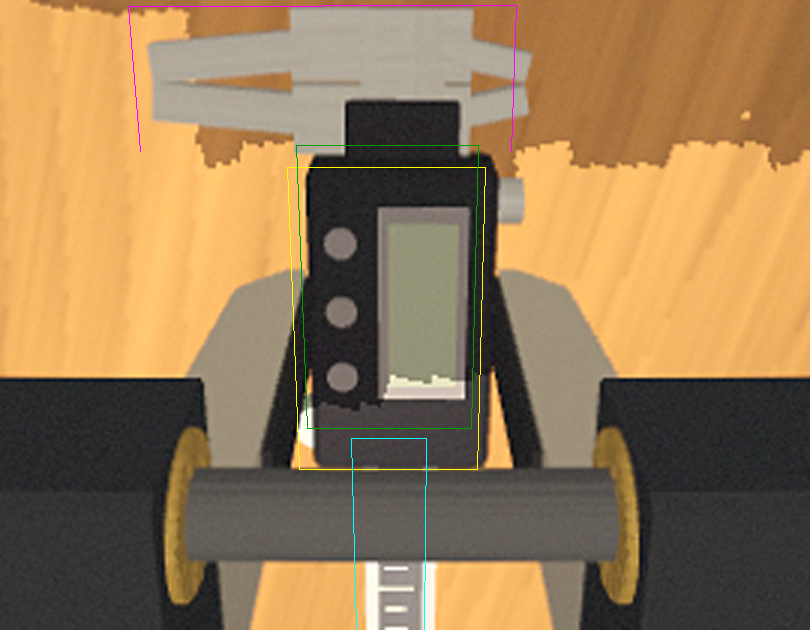

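View pics/s3c.png

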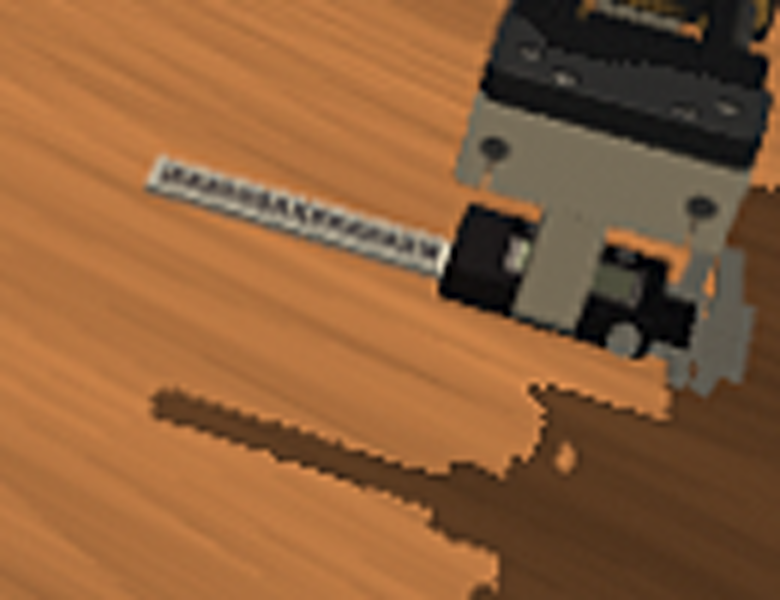

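Caliper is held and level (slider 310–495 px in the crop, centred between the pads at 401). Lifting and carrying toward the case, stopping short to look.

Request:
{"api": "servo_tool", "payload": {"commands": [{"tx": -25, "ty": -3, "tz": 15, "wx": 0, "wy": 0, "wz": 0, "gripper": 30}, {"tx": -50, "ty": -9, "tz": 45, "wx": 1, "wy": 0, "wz": 0, "gripper": 30}, {"tx": -75, "ty": -15, "tz": 85, "wx": 2, "wy": 0, "wz": 0, "gripper": 30}, {"tx": -95, "ty": -22, "tz": 125, "wx": 4, "wy": 0, "wz": 0, "gripper": 30}, {"tx": -115, "ty": -29, "tz": 165, "wx": 5.6, "wy": 0, "wz": 0, "gripper": 30}]}}

```text
clock: 3.55
position: [0.4617, 0.038, 0.2841]
tool_rot: [[-0.002, 0.986, 0.164], [0.0, 0.164, -0.986], [-1.0, -0.002, -0.0]]
force: [2.1, 0.2, -2.6]
width: 0.0356
```

Request:
{"api": "servo_tool", "payload": {"commands": [{"tx": -10, "ty": -4, "tz": 40, "wx": 0, "wy": 0, "wz": 0, "gripper": 30}, {"tx": -15, "ty": -6, "tz": 75, "wx": 0, "wy": 0, "wz": 0, "gripper": 30}, {"tx": -15, "ty": -8, "tz": 85, "wx": 0, "wy": 0, "wz": 0, "gripper": 30}, {"tx": -15, "ty": -8, "tz": 88, "wx": 0, "wy": 0, "wz": 0, "gripper": 30}, {"tx": -15, "ty": -8, "tz": 88, "wx": 0, "wy": 0, "wz": 0, "gripper": 30}]}}

```text
clock: 4.05
position: [0.4685, -0.0481, 0.2985]
tool_rot: [[-0.002, 0.986, 0.165], [0.001, 0.165, -0.986], [-1.0, -0.002, -0.001]]
force: [0.2, 0.1, -1.8]
width: 0.0356
```

```bash
python3 - <<'E'
from fit import *
s=save('wrist','w4');print({k:np.round(s[k],4).tolist() for k in ['clock','position','tool_rot','force','width']})
p=np.load('case.npy')
draw('w4',[(tf(p,X),c) for X,c in CASE],0,0,560,420,1.42,'ov8')
E
```

```text
{'clock': 4.05, 'position': [0.4685, -0.0481, 0.2985], 'tool_rot': [[-0.0017, 0.9863, 0.1652], [0.0006, 0.1652, -0.9863], [-1.0, -0.0016, -0.0009]], 'force': [0.1664, 0.0757, -1.8405], 'width': 0.0356}
```

View pics/ov8.png

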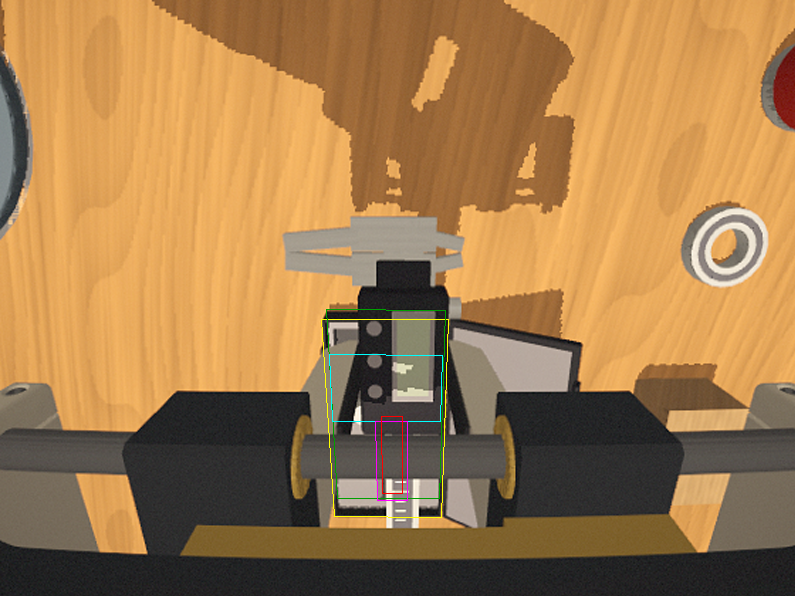

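Request:
{"api": "servo_tool", "payload": {"commands": [{"tx": 10, "ty": -2, "tz": 25, "wx": 0, "wy": 0, "wz": 0, "gripper": 30}, {"tx": 30, "ty": -5, "tz": 60, "wx": 0, "wy": 0, "wz": 0, "gripper": 30}, {"tx": 55, "ty": -8, "tz": 95, "wx": 0, "wy": 0, "wz": 0, "gripper": 30}, {"tx": 75, "ty": -11, "tz": 120, "wx": 0, "wy": 0, "wz": 0, "gripper": 30}, {"tx": 85, "ty": -11, "tz": 126, "wx": 0, "wy": 0, "wz": 0, "gripper": 30}]}}

```text
clock: 4.6
position: [0.4784, -0.1752, 0.2125]
tool_rot: [[-0.002, 0.986, 0.165], [0.001, 0.165, -0.986], [-1.0, -0.002, -0.001]]
force: [-0.1, 0.4, -1.7]
width: 0.0356
```

Request:
{"api": "servo_tool", "payload": {"commands": [{"tx": 0, "ty": 0, "tz": 0, "wx": 0, "wy": 0, "wz": 0, "gripper": 30}, {"tx": 0, "ty": 0, "tz": 0, "wx": 0, "wy": 0, "wz": 0, "gripper": 30}]}}

```text
clock: 4.8
position: [0.4789, -0.1734, 0.2148]
tool_rot: [[-0.0, 0.986, 0.166], [0.0, 0.166, -0.986], [-1.0, 0.0, -0.0]]
force: [-0.3, -0.2, -1.7]
width: 0.0357
```

```bash
python3 - <<'E'
from fit import *
s=save('wrist','w5');save('scene','s5');save('top','t5');print({k:np.round(s[k],4).tolist() for k in ['clock','position','tool_rot','force','width']})
p=np.load('case.npy')
draw('w5',[(tf(p,X),c) for X,c in CASE],100,60,400,290,2,'ov9')
crop('w5',100,60,400,290,2,'w5c');crop('s5',195,70,150,120,5,'s5c')
E
```

```text
{'clock': 4.8, 'position': [0.4789, -0.1734, 0.2148], 'tool_rot': [[-0.0, 0.9861, 0.1664], [0.0003, 0.1664, -0.9861], [-1.0, 0.0, -0.0003]], 'force': [-0.2642, -0.1727, -1.6754], 'width': 0.0357}
```

View pics/ov9.png

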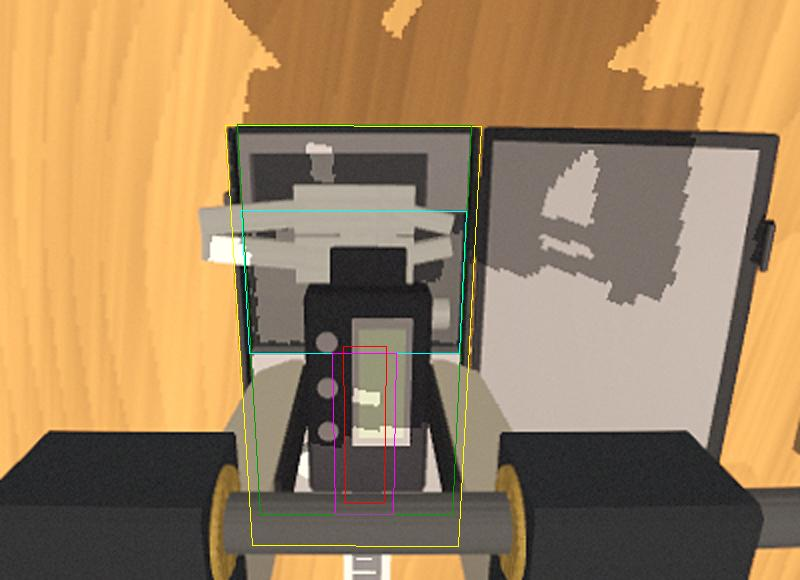

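View pics/w5c.png

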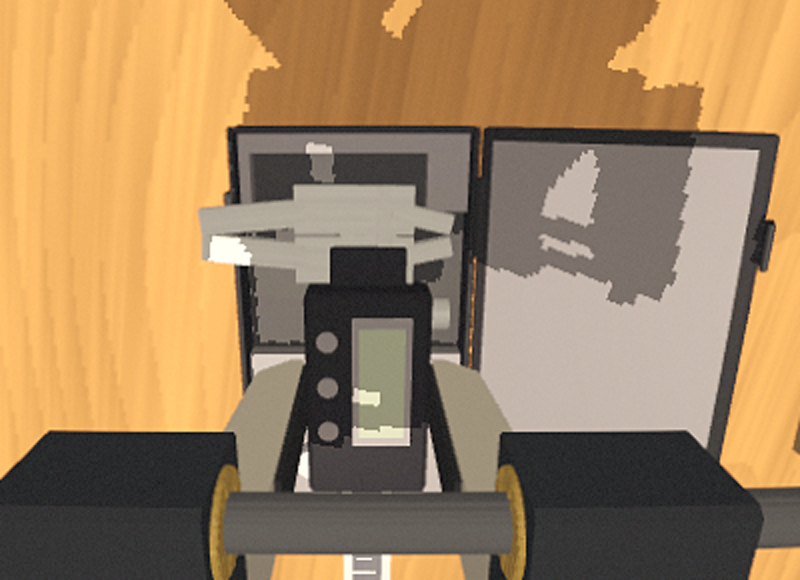

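View pics/s5c.png

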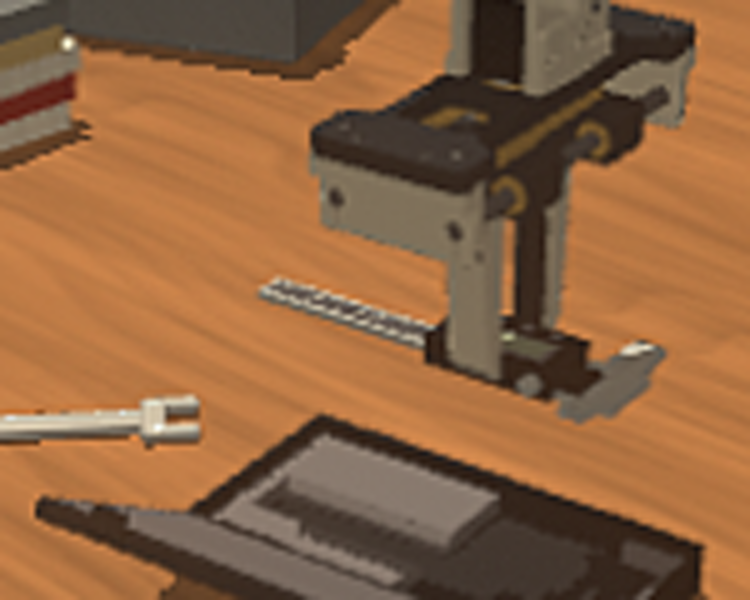

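```bash
python3 - <<'E'
from fit import *
T=lambda p:P(260,175,6,p); S=lambda p:P(195,140,5,p);W=lambda p:P(100,60,2,p)
o0=[('t0',T((715,622)),(-.056,-.11,.026)),('t0',T((138,717)),(-.056,.11,.026)),('t0',T((662,333)),(.056,-.11,.026)),
('t0',T((382,388)),(.053,-.001,.016)),('t0',T((425,663)),(-.053,-.001,.016)),
('s0',S((322,66)),(-.056,-.11,.026)),('s0',S((703,198)),(-.056,.11,.026)),('s0',S((500,148)),(-.053,-.001,.016))]
o5=[('w5',W((231,128)),(-.056,.11,.026)),('w5',W((477,127)),(.056,.11,.026)),('w5',W((250,352)),(-.053,-.001,.016)),('w5',W((463,352)),(.053,-.001,.016)),
('w5',W((251,153)),(-.046,.098,.016)),('w5',W((427,153)),(.032,.098,.016))]
for o in (o5,o0+o5):
    p,r=fit(o,np.load('case.npy'),0.);print('case',p,np.degrees(p[2]));print(r.round(1).tolist())
    
draw('w5',[(tf([p[0],p[1],0,p[2]],X),c) for X,c in CASE],100,60,400,290,2,'ov9')
np.save('case2.npy',[p[0],p[1],0,p[2]])
crop('t5',260,190,130,110,6,'t5c')
crop('w5',190,140,150,60,5,'w5j')
E
```

```text
case [ 0.48016641 -0.20867873  0.16939985] 9.705896576040054
[[-2.8, -0.7], [2.8, -0.6], [0.4, 1.3], [-0.6, 1.0], [1.4, 0.0], [-1.1, -0.3]]
case [ 0.47987447 -0.20862934  0.16649786] 9.539624590631506
[[0.8, -0.3], [-0.2, -0.1], [0.6, -0.9], [-0.1, -0.5], [0.7, -0.1], [-0.2, -0.3], [0.8, -0.1], [0.0, -0.1], [-2.8, -1.0], [2.8, -0.6], [0.1, 1.0], [-0.9, 1.1], [1.4, -0.2], [-1.1, -0.3]]
```

View pics/t5c.png

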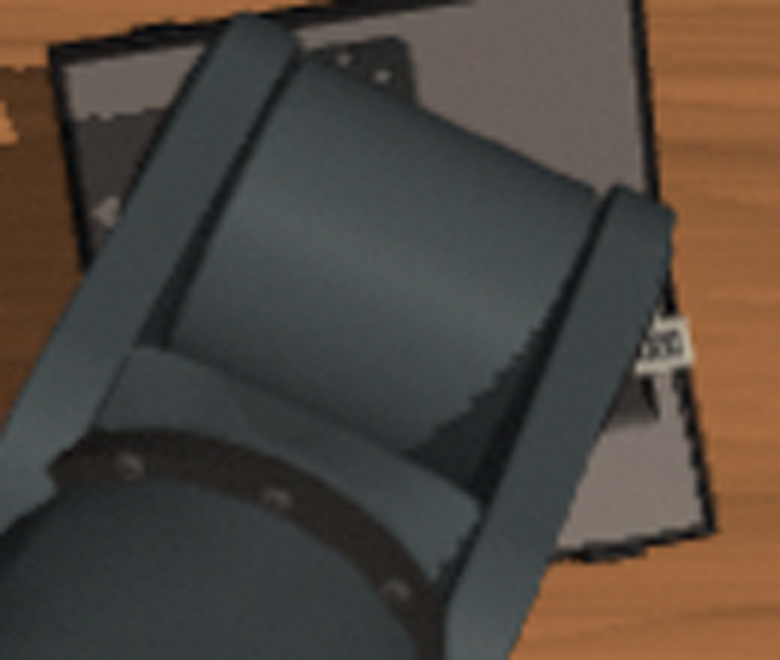

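View pics/w5j.png

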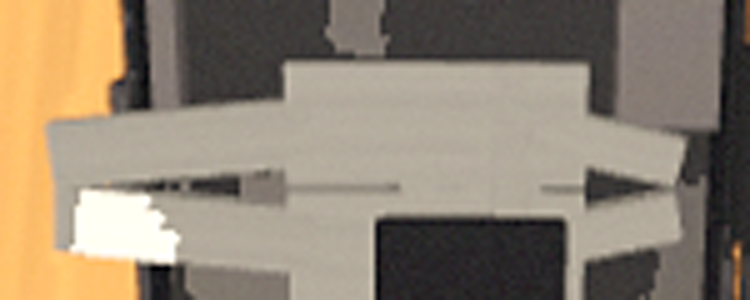

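```bash
cat > calfit.py <<'E'
from fit import *
from scipy.spatial.transform import Rotation as Ro
def fit6(obs,Rt,pt,p0=(0,0,.0905,0,0,0)):
    # params: tool y,z offset, x (down) of origin; rotations small in caliper frame (pitch about x, roll about y, yaw)
    B=np.c_[Rt[:,1],-Rt[:,2],-Rt[:,0]] # caliper axes nominal
    def pose(p): return B@Ro.from_euler('xyz',p[3:]).as_matrix(), pt+Rt@np.array([p[2],p[0],p[1]])
    def r(p):
        A,o=pose(p);out=[]
        for fn,uv,X,m in obs:
            e=proj(fn,[A@np.array(X)+o])[0]-uv
            if 'u' in m: out.append(e[0])
            if 'v' in m: out.append(e[1])
        return np.r_[out,np.array(p[4])*300*.5, np.array(p[3])*100]
    s=least_squares(r,p0);return s.x,r(s.x),pose(s.x)
E
python3 - <<'E'
from calfit import *
np.set_printoptions(precision=4,suppress=True)
Rt=np.array([[0,.9861,.1664],[.0003,.1664,-.9861],[-1,0,-.0003]]);pt=np.array([.4789,-.1734,.2148])
J=lambda p:P(190,140,5,p);W=lambda p:P(100,60,2,p);S=lambda p:P(195,70,5,p);T=lambda p:P(260,190,6,p)
obs=[('w5',J((435,62)),(0,.060,.004),'v'),('w5',J((47,150)),(-.048,.047,.004),'u'),('w5',J((687,150)),(.024,.047,.004),'u'),
('w5',W((309,490)),(-.018,-.032,.015),'uv'),('w5',W((428,490)),(.018,-.032,.015),'uv'),
('s5',S((277,277)),(-.008,-.128,.004),'uv'),('s5',S((260,291)),(.008,-.128,.004),'uv'),('s5',S((427,362)),(.018,-.032,0),'uv'),
('t5',T((680,316)),(.008,-.128,.004),'uv'),('t5',T((692,371)),(-.008,-.128,.004),'uv')]
p,r,(A,o)=fit6(obs,Rt,pt);print(p,'\n',r.round(1));print(o)
print('yaw',np.degrees(np.arctan2(A[1,0],A[0,0])))
c=np.load('case2.npy');pk=tf(c,[(.005,.035,.006)])[0];print('pocket',pk,'move',pk-o)
a=c[3];R=np.array([[np.cos(a),-np.sin(a)],[np.sin(a),np.cos(a)]]);print('in case axes',R.T@(pk-o)[:2])
for f in ('w5',):
    draw(f,[((A@np.array(X).T).T+o,c) for X,c in CAL],100,60,400,290,2,'ov10')
E
```

```text
[ 0.0013 -0.0017  0.0909 -0.003   0.0009 -0.005 ] 
 [-1.3  0.7 -0.4 -0.2  0.9 -0.6  1.1  0.9  0.9  0.1  0.7 -0.6  1.4  0.3
  0.3 -0.3 -1.3  0.1 -0.3]
[ 0.4799 -0.1714  0.1239]
yaw 9.29455880771625
pocket [ 0.479  -0.1733  0.006 ] move [-0.0008 -0.0018 -0.1179]
in case axes [-0.0011 -0.0017]
```

View pics/ov10.png

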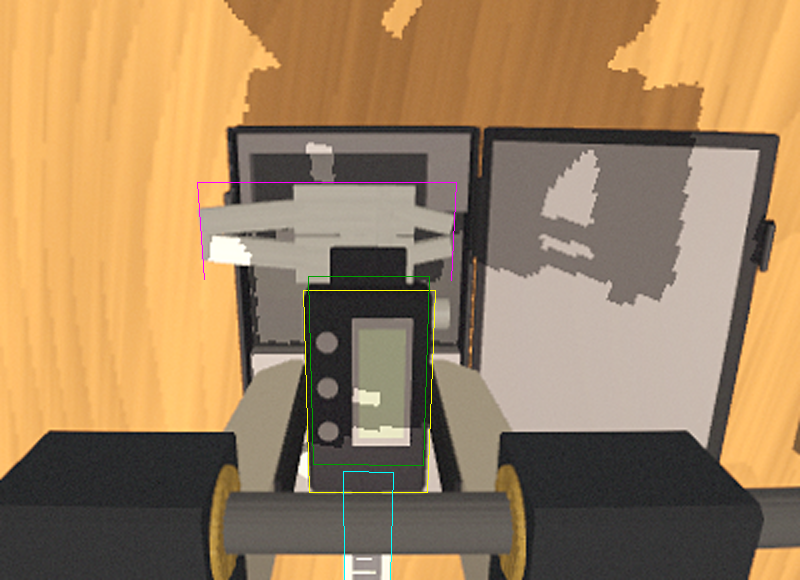

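Request:
{"api": "servo_tool", "payload": {"commands": [{"tx": 20, "ty": -1, "tz": 1.7, "wx": -0.3, "wy": 0, "wz": 0, "gripper": 30}, {"tx": 50, "ty": -1, "tz": 1.7, "wx": -0.3, "wy": 0, "wz": 0, "gripper": 30}, {"tx": 75, "ty": -1, "tz": 1.7, "wx": -0.3, "wy": 0, "wz": 0, "gripper": 30}, {"tx": 85, "ty": -1, "tz": 1.7, "wx": -0.3, "wy": 0, "wz": 0, "gripper": 30}, {"tx": 85, "ty": -1, "tz": 1.7, "wx": -0.3, "wy": 0, "wz": 0, "gripper": 30}]}}

```text
clock: 5.45
position: [0.4778, -0.1761, 0.1291]
tool_rot: [[-0.001, 0.985, 0.171], [0.001, 0.171, -0.985], [-1.0, -0.001, -0.001]]
force: [-0.0, 0.2, -2.0]
width: 0.0355
```

Request:
{"api": "servo_tool", "payload": {"commands": [{"tx": 0, "ty": 0, "tz": 0, "wx": 0, "wy": 0, "wz": 0, "gripper": 30}, {"tx": 0, "ty": 0, "tz": 0, "wx": 0, "wy": 0, "wz": 0, "gripper": 30}]}}

```text
clock: 5.65
position: [0.4786, -0.1767, 0.1307]
tool_rot: [[0.002, 0.985, 0.171], [-0.001, 0.171, -0.985], [-1.0, 0.002, 0.001]]
force: [-0.1, -0.1, -1.3]
width: 0.0359
```

```bash
python3 - <<'E'
from fit import *
s=save('wrist','w6');save('scene','s6');print({k:np.round(s[k],4).tolist() for k in ['clock','position','tool_rot','force','width']})
crop('w6',100,60,400,290,2,'w6c');crop('s6',195,110,150,110,5,'s6c')
E
```

```text
{'clock': 5.65, 'position': [0.4786, -0.1767, 0.1307], 'tool_rot': [[0.0019, 0.9853, 0.1706], [-0.0009, 0.1706, -0.9853], [-1.0, 0.0017, 0.0012]], 'force': [-0.1056, -0.1111, -1.2544], 'width': 0.0359}
```

View pics/w6c.png

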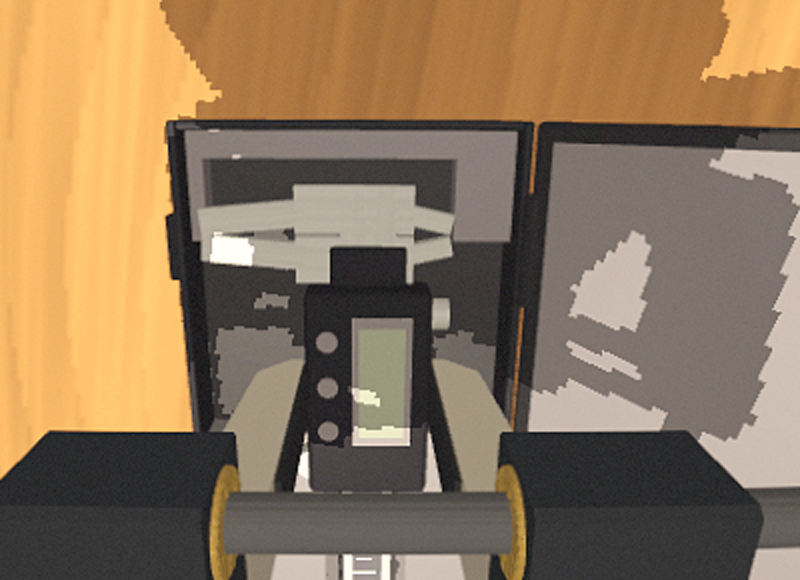

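View pics/s6c.png

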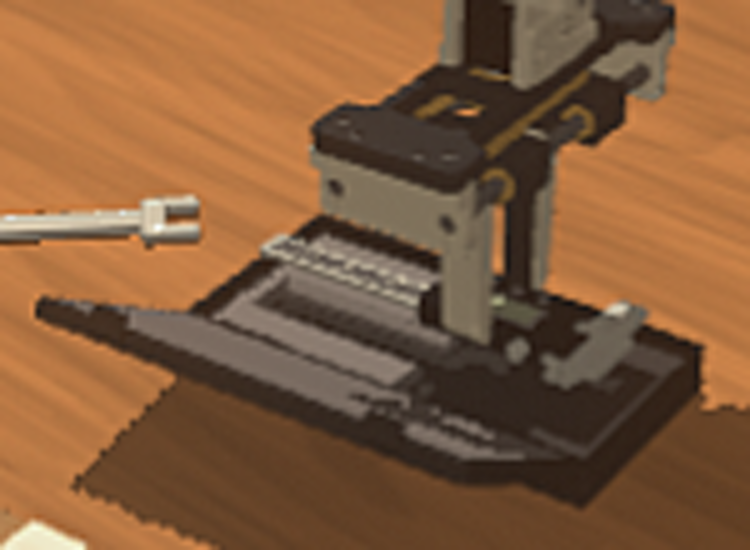

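```bash
python3 - <<'E'
from calfit import *
np.set_printoptions(precision=4,suppress=True)
s={'position':[0.4786,-0.1767,0.1307]};Rt=np.array([[0.0019,0.9853,0.1706],[-0.0009,0.1706,-0.9853],[-1,0.0017,0.0012]]);pt=np.array(s['position'])
W=lambda p:P(100,60,2,p)
o=[('w6',W((167,122)),(-.056,.11,.026)),('w6',W((532,122)),(.056,.11,.026)),('w6',W((207,160)),(-.046,.098,.016)),('w6',W((456,160)),(.032,.098,.016)),('w6',W((502,241)),(.053,.071,.016))]
c,r=fit(o,np.load('case2.npy'),0.);print('case w6',c,np.degrees(c[2]),r.round(1).tolist())
for cc in (np.r_[c[:2],0,c[2]],np.load('case2.npy')):
  pk=tf(cc,[(.005,.035,.006)])[0]
  ca=pt+Rt@np.array([.0909,.0013,-.0017]); a=cc[3];R=np.array([[np.cos(a),-np.sin(a)],[np.sin(a),np.cos(a)]])
  print('cal',ca,'pk',pk,'diff case axes',R.T@(pk-ca)[:2],'yaw tool',np.degrees(np.arctan2(Rt[1,1],Rt[0,1])),'cal yaw-0.29')
draw('w6',[(tf(np.load('case2.npy'),X),k) for X,k in CASE]+[(tf(np.load('case2.npy'),rect(-.046,.032,.071,.098,.016)),(0,255,0))],100,60,400,290,2,'ov11')
E
```

```text
case w6 [ 0.4794 -0.2093  0.1667] 9.548993185809818 [[-2.4, -0.4], [2.0, 0.3], [-0.3, -0.3], [-3.0, 0.0], [3.8, 1.0]]
cal [ 0.4798 -0.1749  0.0398] pk [ 0.4785 -0.174   0.006 ] diff case axes [-0.0011  0.0011] yaw tool 9.823100741617457 cal yaw-0.29
cal [ 0.4798 -0.1749  0.0398] pk [ 0.479  -0.1733  0.006 ] diff case axes [-0.0005  0.0017] yaw tool 9.823100741617457 cal yaw-0.29
```

View pics/ov11.png

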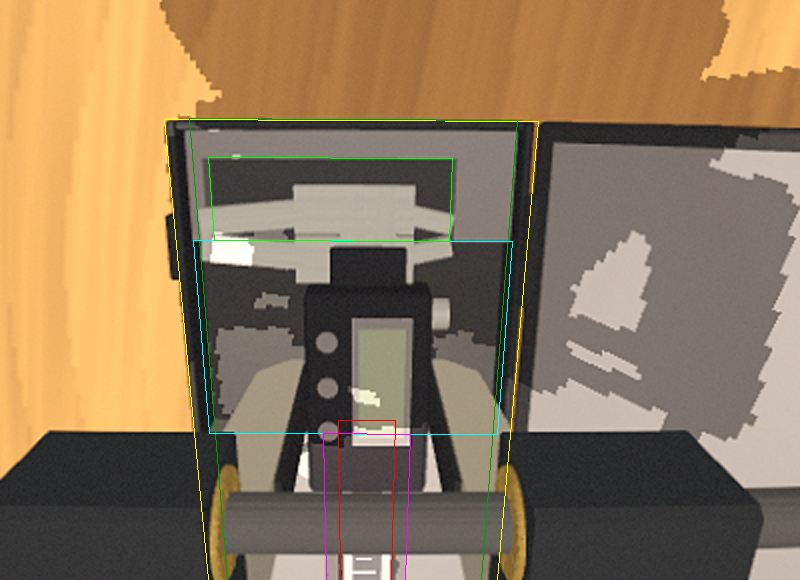

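Request:
{"api": "servo_tool", "payload": {"commands": [{"tx": 5, "ty": -0.8, "tz": -1.4, "wx": 0, "wy": 0, "wz": 0, "gripper": 30}, {"tx": 10, "ty": -0.8, "tz": -1.4, "wx": 0, "wy": 0, "wz": 0, "gripper": 30}, {"tx": 15, "ty": -0.8, "tz": -1.4, "wx": 0, "wy": 0, "wz": 0, "gripper": 30}, {"tx": 18, "ty": -0.8, "tz": -1.4, "wx": 0, "wy": 0, "wz": 0, "gripper": 30}, {"tx": 20, "ty": -0.8, "tz": -1.4, "wx": 0, "wy": 0, "wz": 0, "gripper": 30}]}}

```text
clock: 6.25
position: [0.4768, -0.1753, 0.109]
tool_rot: [[-0.0, 0.985, 0.17], [0.0, 0.17, -0.985], [-1.0, -0.0, -0.0]]
force: [0.6, 0.5, -1.8]
width: 0.0357
```

Request:
{"api": "servo_tool", "payload": {"commands": [{"tx": 0, "ty": 0, "tz": 0, "wx": 0, "wy": 0, "wz": 0, "gripper": 30}, {"tx": 0, "ty": 0, "tz": 0, "wx": 0, "wy": 0, "wz": 0, "gripper": 30}, {"tx": 0, "ty": 0, "tz": 0, "wx": 0, "wy": 0, "wz": 0, "gripper": 30}]}}

```text
clock: 6.55
position: [0.477, -0.1754, 0.1096]
tool_rot: [[0.0, 0.985, 0.17], [-0.0, 0.17, -0.985], [-1.0, 0.0, 0.0]]
force: [0.5, 0.9, -1.6]
width: 0.0356
```

```bash
python3 - <<'E'
from calfit import *
np.set_printoptions(precision=4,suppress=True)
s=save('wrist','w7');save('scene','s7');print({k:np.round(s[k],4).tolist() for k in ['clock','position','force','width']})
cc=np.load('case2.npy');pk=tf(cc,[(.005,.035,.006)])[0];Rt=np.array(s['tool_rot'])
ca=np.array(s['position'])+Rt@np.array([.0909,.0013,-.0017]); a=cc[3];R=np.array([[np.cos(a),-np.sin(a)],[np.sin(a),np.cos(a)]])
print(ca,R.T@(pk-ca)[:2],np.degrees(np.arctan2(Rt[1,1],Rt[0,1])))
draw('w7',[(tf(np.load('case2.npy'),X),k) for X,k in CASE]+[(tf(np.load('case2.npy'),rect(-.046,.032,.071,.098,.016)),(0,255,0))],100,60,400,290,2,'ov12')
crop('s7',195,110,150,110,5,'s7c')
E
```

```text
{'clock': 6.55, 'position': [0.477, -0.1754, 0.1096], 'force': [0.4852, 0.9298, -1.6286], 'width': 0.0356}
[ 0.478  -0.1735  0.0187] [0.001 0.   ] 9.813922473508617
```

View pics/ov12.png

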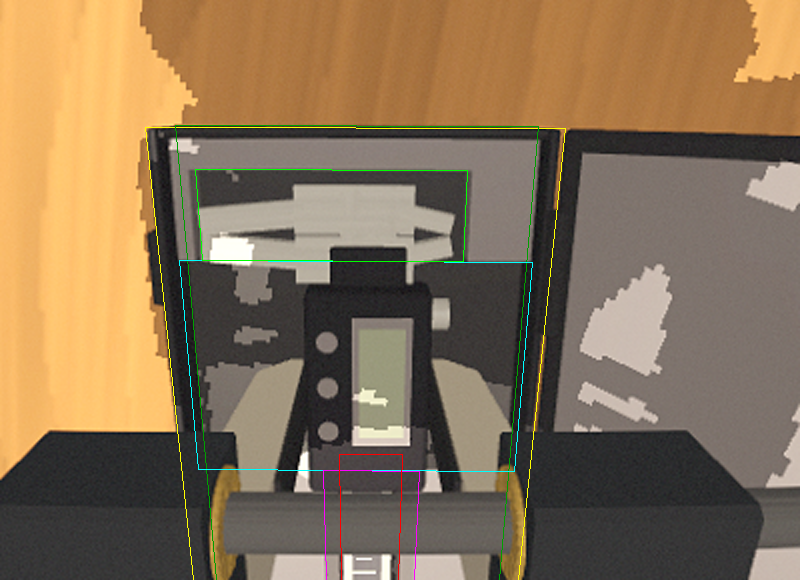

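View pics/s7c.png

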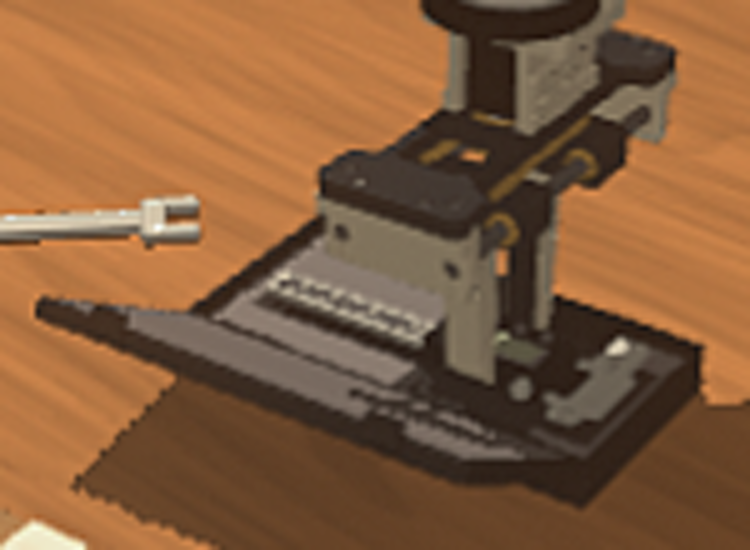

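Request:
{"api": "servo_tool", "payload": {"commands": [{"tx": 3, "ty": 0.9, "tz": -0.5, "wx": 0.2, "wy": 0, "wz": 0, "gripper": 30}, {"tx": 6, "ty": 0.9, "tz": -0.5, "wx": 0.2, "wy": 0, "wz": 0, "gripper": 30}, {"tx": 8, "ty": 0.9, "tz": -0.5, "wx": 0.2, "wy": 0, "wz": 0, "gripper": 30}, {"tx": 10, "ty": 0.9, "tz": -0.5, "wx": 0.2, "wy": 0, "wz": 0, "gripper": 30}, {"tx": 10, "ty": 0.9, "tz": -0.5, "wx": 0.2, "wy": 0, "wz": 0, "gripper": 30}]}}

```text
clock: 7.15
position: [0.4776, -0.1746, 0.0991]
tool_rot: [[-0.0, 0.986, 0.167], [0.0, 0.167, -0.986], [-1.0, -0.0, -0.0]]
force: [0.5, 0.4, -1.7]
width: 0.0358
```

Request:
{"api": "servo_tool", "payload": {"commands": [{"tx": 1, "ty": 0, "tz": 0, "wx": 0, "wy": 0, "wz": 0, "gripper": 30}, {"tx": 1, "ty": 0, "tz": 0, "wx": 0, "wy": 0, "wz": 0, "gripper": 30}, {"tx": 1, "ty": 0, "tz": 0, "wx": 0, "wy": 0, "wz": 0, "gripper": 30}]}}

```text
clock: 7.45
position: [0.4778, -0.1747, 0.0985]
tool_rot: [[0.0, 0.986, 0.167], [-0.0, 0.167, -0.986], [-1.0, 0.0, 0.0]]
force: [-0.3, 0.8, -1.8]
width: 0.0359
```

Request:
{"api": "servo_tool", "payload": {"commands": [{"tx": 0.8, "ty": 0, "tz": 0, "wx": 0, "wy": 0, "wz": 0, "gripper": 30}, {"tx": 1.5, "ty": 0, "tz": 0, "wx": 0, "wy": 0, "wz": 0, "gripper": 30}, {"tx": 1.5, "ty": 0, "tz": 0, "wx": 0, "wy": 0, "wz": 0, "gripper": 30}, {"tx": 1.5, "ty": 0, "tz": 0, "wx": 0, "wy": 0, "wz": 0, "gripper": 30}]}}

```text
clock: 7.85
position: [0.4777, -0.1747, 0.0969]
tool_rot: [[-0.0, 0.986, 0.167], [-0.0, 0.167, -0.986], [-1.0, -0.0, -0.0]]
force: [-0.9, 0.5, -1.2]
width: 0.0354
```

```bash
python3 - <<'E'
from fit import *
s=save('wrist','w8');save('scene','s8');print({k:np.round(s[k],4).tolist() for k in ['clock','position','force','width']})
crop('w8',100,60,400,290,2,'w8c');crop('s8',195,110,150,110,5,'s8c')
E
```

```text
{'clock': 7.85, 'position': [0.4777, -0.1747, 0.0969], 'force': [-0.8539, 0.5407, -1.2412], 'width': 0.0354}
```

View pics/w8c.png

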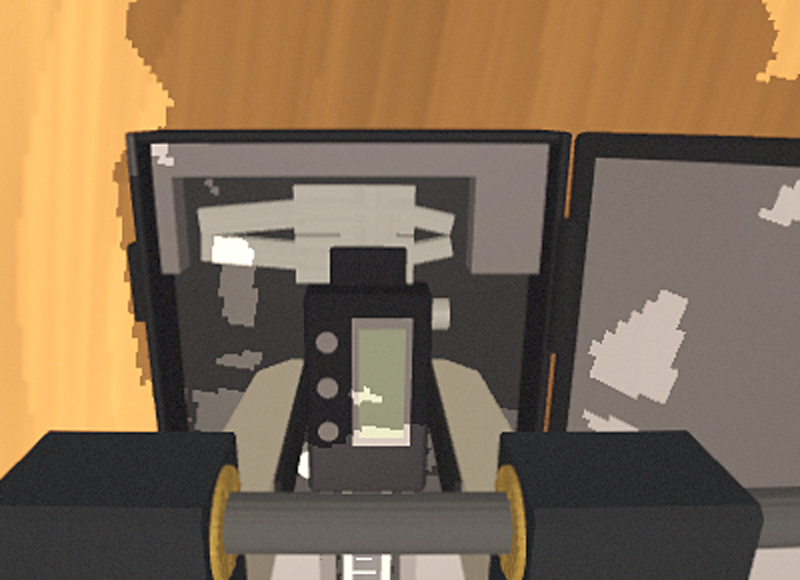

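View pics/s8c.png

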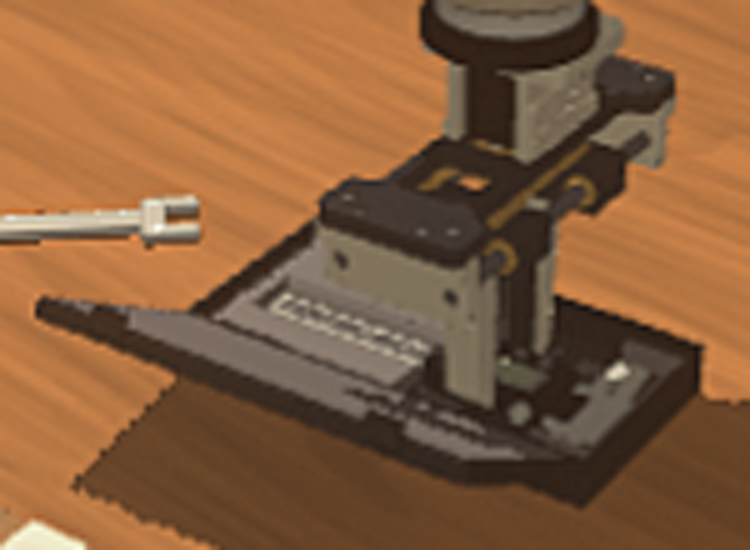

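Request:
{"api": "servo_tool", "payload": {"commands": [{"tx": 0.7, "ty": 0, "tz": 0, "wx": 0, "wy": 0, "wz": 0, "gripper": 30}, {"tx": 1.3, "ty": 0, "tz": 0, "wx": 0, "wy": 0, "wz": 0, "gripper": 30}, {"tx": 1.3, "ty": 0, "tz": 0, "wx": 0, "wy": 0, "wz": 0, "gripper": 30}, {"tx": 1.3, "ty": 0, "tz": 0, "wx": 0, "wy": 0, "wz": 0, "gripper": 30}]}}

```text
clock: 8.35
position: [0.4778, -0.1747, 0.0965]
tool_rot: [[0.0, 0.986, 0.167], [-0.0, 0.167, -0.986], [-1.0, 0.0, 0.0]]
force: [-4.5, 1.5, 13.5]
width: 0.0355
```

Contact with the floor (13 N up, at TCP 0.0965 as expected). Releasing.

Request:
{"api": "servo_tool", "payload": {"commands": [{"tx": -0.5, "ty": 0, "tz": 0, "wx": 0, "wy": 0, "wz": 0, "gripper": 40}, {"tx": -0.5, "ty": 0, "tz": 0, "wx": 0, "wy": 0, "wz": 0, "gripper": 48}, {"tx": -0.5, "ty": 0, "tz": 0, "wx": 0, "wy": 0, "wz": 0, "gripper": 48}, {"tx": -0.5, "ty": 0, "tz": 0, "wx": 0, "wy": 0, "wz": 0, "gripper": 48}]}}

```text
clock: 8.75
position: [0.4778, -0.1747, 0.0961]
tool_rot: [[-0.0, 0.986, 0.167], [0.0, 0.167, -0.986], [-1.0, -0.0, -0.0]]
force: [0.9, -0.5, 0.5]
width: 0.0478
```

```bash
python3 - <<'E'
from fit import *
s=save('wrist','w9');save('scene','s9');print({k:np.round(s[k],4).tolist() for k in ['clock','position','force','width']})
crop('w9',100,60,400,290,2,'w9c')
E
```

```text
{'clock': 8.75, 'position': [0.4778, -0.1747, 0.0961], 'force': [0.9217, -0.5482, 0.4548], 'width': 0.0478}
```

View pics/w9c.png

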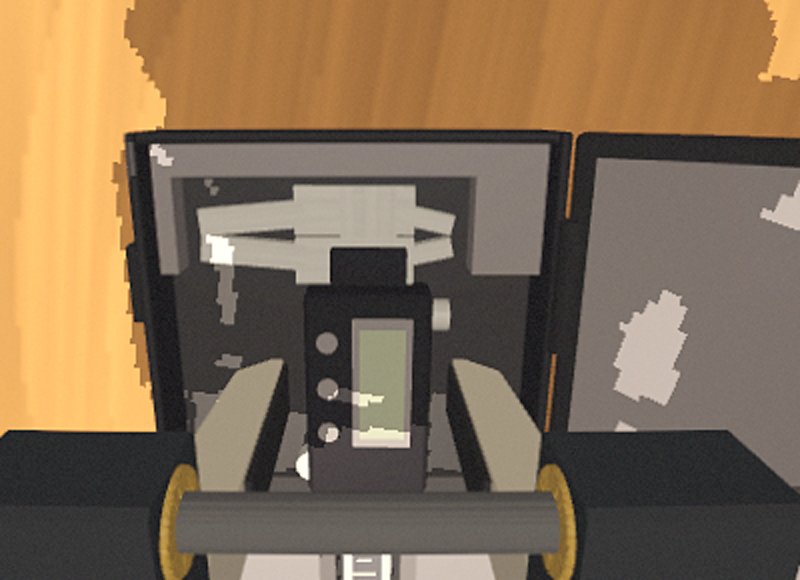

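Both pads are clear of the slider, which sits in the cut-out unchanged. Lifting straight up, then checking the seat.

Request:
{"api": "servo_tool", "payload": {"commands": [{"tx": -10, "ty": 0, "tz": 0, "wx": 0, "wy": 0, "wz": 0, "gripper": 48}, {"tx": -30, "ty": 0, "tz": 0, "wx": 0, "wy": 0, "wz": 0, "gripper": 48}, {"tx": -75, "ty": 0, "tz": 0, "wx": 0, "wy": 0, "wz": 0, "gripper": 48}, {"tx": -120, "ty": 0, "tz": 0, "wx": 0, "wy": 0, "wz": 0, "gripper": 48}, {"tx": -150, "ty": 0, "tz": 0, "wx": 0, "wy": 0, "wz": 0, "gripper": 40}]}}

```text
clock: 9.35
position: [0.478, -0.1748, 0.2498]
tool_rot: [[0.003, 0.986, 0.167], [-0.001, 0.167, -0.986], [-1.0, 0.003, 0.002]]
force: [0.3, 0.4, -0.5]
width: 0.044
```

Request:
{"api": "servo_tool", "payload": {"commands": [{"tx": 0, "ty": 0, "tz": 0, "wx": 0, "wy": 0, "wz": 0, "gripper": 10}, {"tx": 0, "ty": 0, "tz": 0, "wx": 0, "wy": 0, "wz": 0, "gripper": 0}]}}

```text
clock: 9.55
position: [0.4777, -0.1746, 0.2468]
tool_rot: [[0.001, 0.986, 0.167], [-0.001, 0.167, -0.986], [-1.0, 0.001, 0.001]]
force: [-1.0, -0.4, -0.2]
width: 0.0288
```

```bash
python3 - <<'E'
from fit import *
s=save('wrist','w10');save('scene','s10');save('top','t10');print({k:np.round(s[k],4).tolist() for k in ['clock','position','q','force','width']})
c=np.load('case2.npy');pk=tf(c,[(.005,.035,.006)])[0];q=[*pk,c[3]]
draw('w10',[(tf(q,X),k) for X,k in CAL]+[(tf(c,X),k) for X,k in CASE[:1]],100,60,400,290,2,'ov13')
draw('s10',[(tf(q,X),k) for X,k in CAL],195,110,150,110,5,'ov14')
E
```

```text
{'clock': 9.55, 'position': [0.4777, -0.1746, 0.2468], 'q': [-0.442, 0.3449, 1.8148, -0.0, 0.9805, -0.6099], 'force': [-1.0207, -0.3556, -0.2137], 'width': 0.0288}
```

View pics/ov13.png

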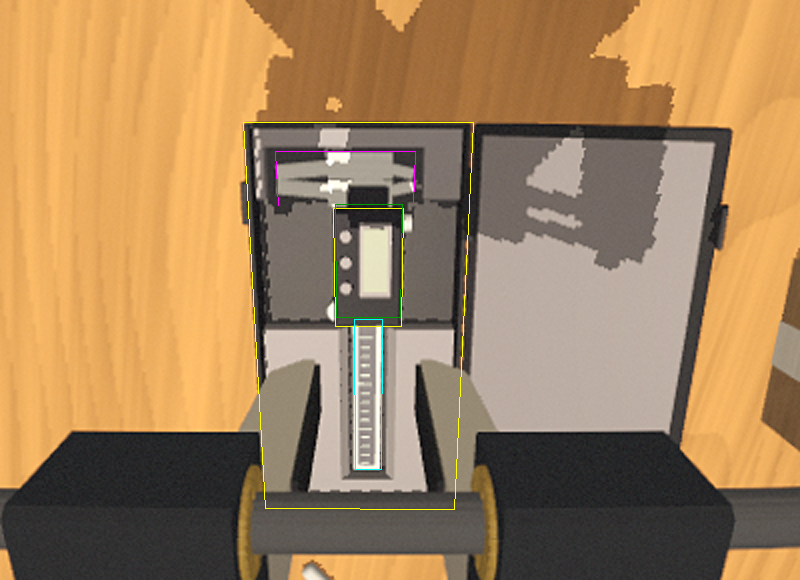

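View pics/ov14.png

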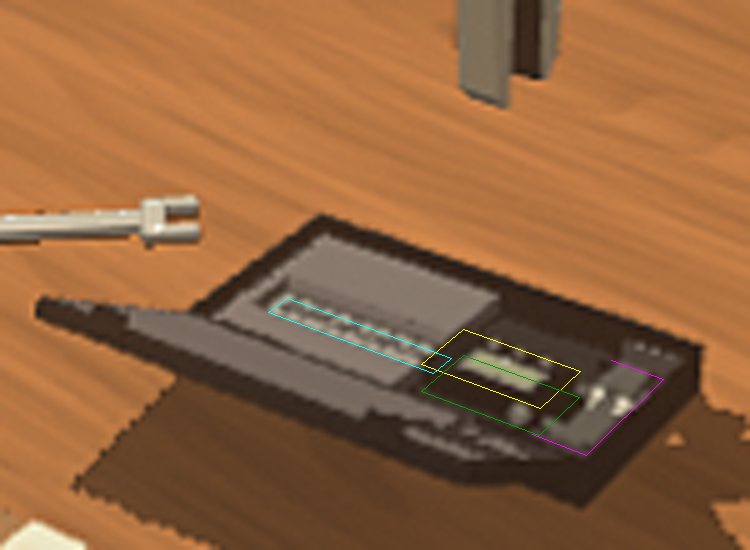

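Caliper overlay at the pocket pose coincides with the image: seated and flat. Now measuring the lid and the bystanders beside it.

```bash
python3 - <<'E'
from fit import *
np.set_printoptions(precision=4,suppress=True)
c=np.load('case2.npy');a=c[3];R=np.array([[np.cos(a),-np.sin(a)],[np.sin(a),np.cos(a)]])
def lid(th,y,r=.112,n=0): # n: outward thickness from inner face
    return tf(c,[(.056-r*np.cos(th)+n*np.sin(th),y,.026+r*np.sin(th)+n*np.cos(th))])[0]
W=lambda p:P(100,60,2,p);T=lambda p:P(260,175,6,p);S=lambda p:P(195,140,5,p)
o=[('w10',W((731,129)),.11),('t0',T((637,46)),-.11),('t0',T((50,138)),.11)]
for th in (2.3,2.4,2.5,2.6,2.7):
    print(th,[ (proj(f,[lid(th,y)])[0]-uv).round(1).tolist() for f,uv,y in o],lid(th,0),lid(th,0,n=.01))
# carton top corners z=.06, from top view
crop('t0',280,105,70,65,10,'t0ct')
crop('t0',400,205,60,75,8,'t0wr')
for n,uv,z in (('bearing',(232,146),.017),('tin top',(168,127),.085),('carton ctr',(313,135),.06),('wrenchL',(413,265),0),('wrenchR',(449,220),0)):
    X=onz('t0',uv,z);print(n,X,'case',R.T@(X[:2]-c[:2]))
E
```

```text
2.3 [[-5.5, -0.4], [4.3, 6.6], [0.4, 7.1]] [ 0.6087 -0.187   0.1095] [ 0.616  -0.1857  0.1029]
2.4 [[-1.0, -0.5], [3.0, 3.9], [-0.0, 4.3]] [ 0.6165 -0.1857  0.1017] [ 0.6232 -0.1845  0.0943]
2.5 [[1.6, -0.7], [1.8, 1.7], [-0.4, 1.9]] [ 0.6236 -0.1845  0.093 ] [ 0.6295 -0.1835  0.085 ]
2.6 [[2.4, -0.9], [0.6, -0.0], [-0.7, 0.1]] [ 0.6297 -0.1834  0.0837] [ 0.6348 -0.1826  0.0752]
2.7 [[1.6, -1.1], [-0.5, -1.2], [-0.9, -1.3]] [ 0.635  -0.1826  0.0739] [ 0.6392 -0.1819  0.0648]
bearing [0.7508 0.0123 0.017 ] case [0.3038 0.173 ]
tin top [0.774  0.1527 0.085 ] case [0.35   0.3075]
carton ctr [ 0.7641 -0.1763  0.06  ] case [ 0.2857 -0.0153]
wrenchL [ 0.4745 -0.4096  0.    ] case [-0.0386 -0.1973]
wrenchR [ 0.5804 -0.5003  0.    ] case [ 0.0508 -0.3043]
```

View pics/t0ct.png

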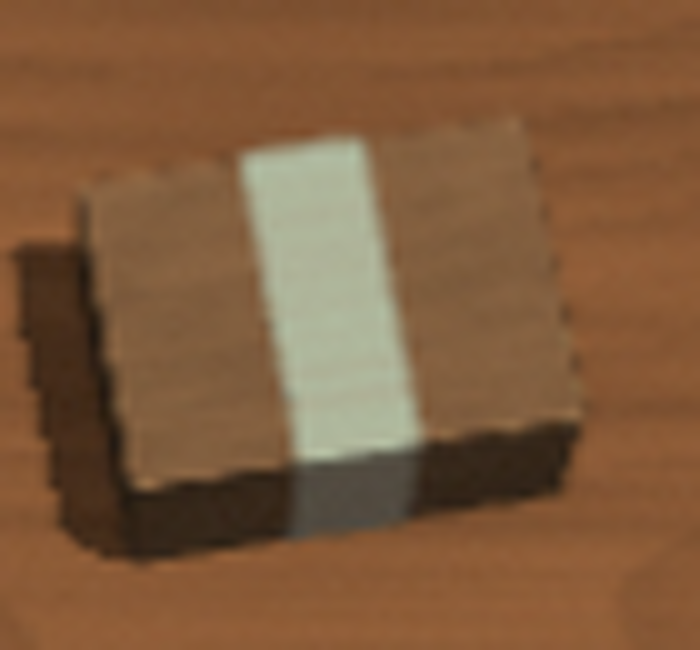

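Lid angle ≈ 2.55 rad, free edge at case x ≈ 0.155, z ≈ 0.08–0.09; carton starts at case x ≈ 0.248, so there's room for the closed fingers behind the edge.

Request:
{"api": "servo_tool", "payload": {"commands": [{"tx": 0, "ty": 30, "tz": 7, "wx": 0, "wy": 0, "wz": 0, "gripper": 0}, {"tx": 0, "ty": 75, "tz": 14, "wx": 0, "wy": 0, "wz": 0, "gripper": 0}, {"tx": 0, "ty": 120, "tz": 21, "wx": 0, "wy": 0, "wz": 0, "gripper": 0}, {"tx": 0, "ty": 165, "tz": 28, "wx": 0, "wy": 0, "wz": 0, "gripper": 0}, {"tx": 0, "ty": 191, "tz": 34, "wx": 0, "wy": 0, "wz": 0, "gripper": 0}]}}

```text
clock: 10.2
position: [0.6739, -0.1756, 0.2442]
tool_rot: [[-0.002, 0.986, 0.168], [0.001, 0.168, -0.986], [-1.0, -0.001, -0.001]]
force: [-0.2, -0.3, -0.6]
width: 0.0008
```

Request:
{"api": "servo_tool", "payload": {"commands": [{"tx": 0, "ty": 0, "tz": 0, "wx": 0, "wy": 0, "wz": 0, "gripper": 0}, {"tx": 0, "ty": 0, "tz": 0, "wx": 0, "wy": 0, "wz": 0, "gripper": 0}]}}

```text
clock: 10.4
position: [0.6713, -0.1761, 0.2443]
tool_rot: [[-0.003, 0.986, 0.167], [0.001, 0.167, -0.986], [-1.0, -0.003, -0.001]]
force: [-0.8, 0.3, 0.2]
width: 0.0004
```

```bash
cat > cs.py <<'E'
from fit import *
def cs():
    s=monitor.observe();c=np.load('case2.npy');a=c[3];R=np.array([[np.cos(a),-np.sin(a)],[np.sin(a),np.cos(a)]])
    d=R.T@(np.array(s['position'])[:2]-c[:2]);print('clock',round(s['clock'],2),'TCP in case mm',(d*1000).round(1),'tip z',round((s['position'][2]-.084)*1000,1),'F',np.round(s['force'],1),'w',round(s['width'],4))
E
python3 - <<'E'
from cs import *
save('scene','s11');cs();crop('s11',160,90,190,140,4,'s11c')
E
```

```text
clock 10.45 TCP in case mm [193.7   0.3] tip z 160.9 F [-0.4 -0.1 -0.4] w 0.0005
```

View pics/s11c.png

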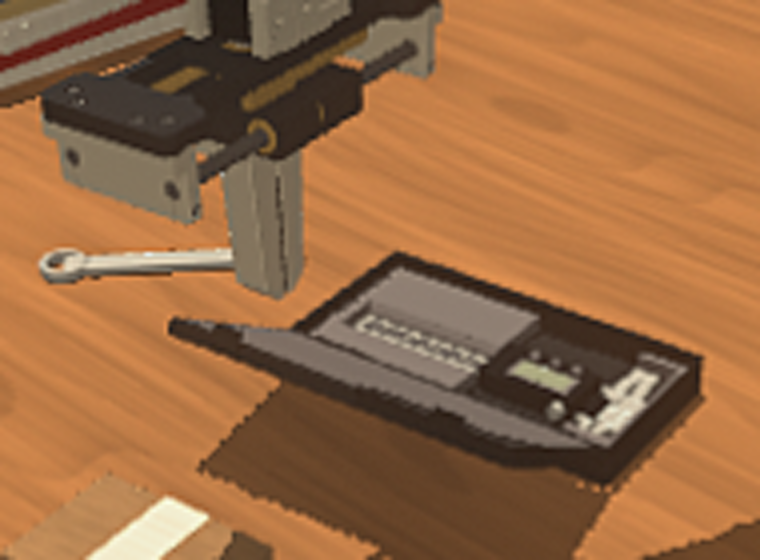

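Request:
{"api": "servo_tool", "payload": {"commands": [{"tx": 30, "ty": 2, "tz": 0, "wx": 0, "wy": 0, "wz": 0, "gripper": 0}, {"tx": 60, "ty": 2, "tz": 0, "wx": 0, "wy": 0, "wz": 0, "gripper": 0}, {"tx": 85, "ty": 2, "tz": 0, "wx": 0, "wy": 0, "wz": 0, "gripper": 0}, {"tx": 98, "ty": 2, "tz": 0, "wx": 0, "wy": 0, "wz": 0, "gripper": 0}, {"tx": 98, "ty": 2, "tz": 0, "wx": 0, "wy": 0, "wz": 0, "gripper": 0}]}}

```text
clock: 10.95
position: [0.6725, -0.1759, 0.1467]
tool_rot: [[-0.003, 0.986, 0.167], [0.001, 0.167, -0.986], [-1.0, -0.003, -0.001]]
force: [0.0, 1.0, 0.0]
width: 0.0004
```

Request:
{"api": "servo_tool", "payload": {"commands": [{"tx": 0, "ty": -5, "tz": 0, "wx": 0, "wy": 0, "wz": 0, "gripper": 0}, {"tx": 0, "ty": -10, "tz": 0, "wx": 0, "wy": 0, "wz": 0, "gripper": 0}, {"tx": 0, "ty": -16, "tz": 0, "wx": 0, "wy": 0, "wz": 0, "gripper": 0}, {"tx": 0, "ty": -22, "tz": 0, "wx": 0, "wy": 0, "wz": 0, "gripper": 0}, {"tx": 0, "ty": -28, "tz": 0, "wx": 0, "wy": 0, "wz": 0, "gripper": 0}]}}

```text
clock: 11.45
position: [0.6463, -0.1807, 0.149]
tool_rot: [[0.003, 0.986, 0.167], [-0.0, 0.167, -0.986], [-1.0, 0.003, 0.001]]
force: [19.8, 5.4, 8.0]
width: 0.0006
```

```bash
python3 - <<'E'
from cs import *
save('scene','s12');cs();crop('s12',160,90,190,140,4,'s12c')
E
```

```text
clock 11.5 TCP in case mm [168.9  -0.2] tip z 65.6 F [ 3.6 -0.2  1. ] w 0.0005
```

View pics/s12c.png

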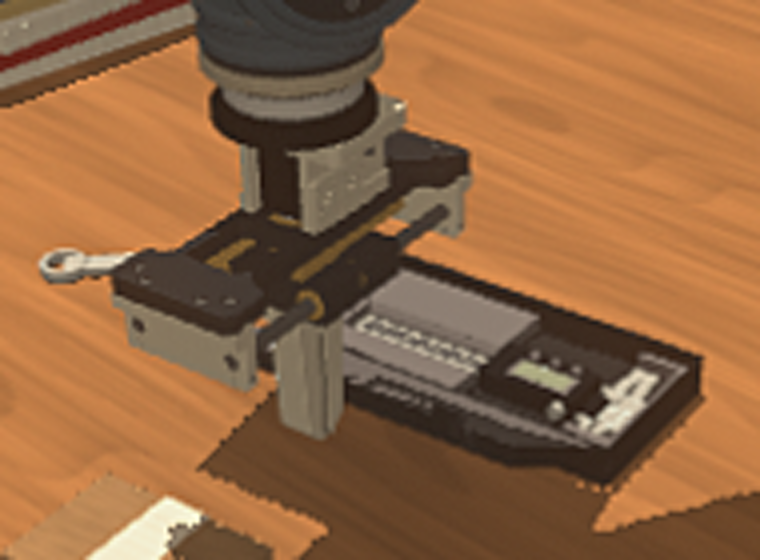

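Request:
{"api": "servo_tool", "payload": {"commands": [{"tx": -5, "ty": -5, "tz": 0, "wx": 0, "wy": 0, "wz": 0, "gripper": 0}, {"tx": -12, "ty": -11, "tz": 0, "wx": 0, "wy": 0, "wz": 0, "gripper": 0}, {"tx": -19, "ty": -18, "tz": 0, "wx": 0, "wy": 0, "wz": 0, "gripper": 0}, {"tx": -26, "ty": -26, "tz": 0, "wx": 0, "wy": 0, "wz": 0, "gripper": 0}, {"tx": -32, "ty": -34, "tz": 0, "wx": 0, "wy": 0, "wz": 0, "gripper": 0}]}}

```text
clock: 12.0
position: [0.6157, -0.1864, 0.1844]
tool_rot: [[0.012, 0.986, 0.167], [-0.003, 0.167, -0.986], [-1.0, 0.012, 0.005]]
force: [6.6, 0.4, 6.9]
width: 0.0007
```

```bash
python3 - <<'E'
from cs import *
save('scene','s13');cs();crop('s13',160,90,190,140,4,'s13c')
E
```

```text
clock 12.05 TCP in case mm [135.9  -0.7] tip z 100.3 F [5.6 0.2 5.7] w 0.0004
```

View pics/s13c.png

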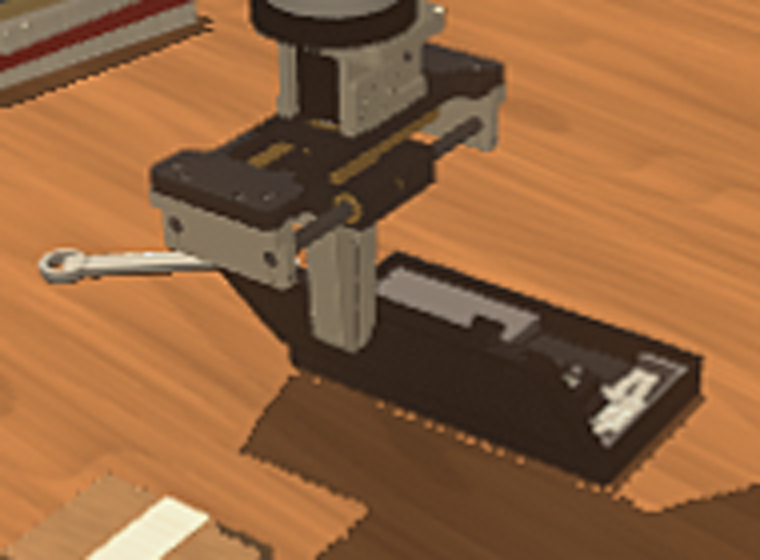

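Request:
{"api": "servo_tool", "payload": {"commands": [{"tx": -5, "ty": -10, "tz": 0, "wx": 0, "wy": 0, "wz": 0, "gripper": 0}, {"tx": -10, "ty": -21, "tz": 0, "wx": 0, "wy": 0, "wz": 0, "gripper": 0}, {"tx": -14, "ty": -32, "tz": 0, "wx": 0, "wy": 0, "wz": 0, "gripper": 0}, {"tx": -17, "ty": -43, "tz": 0, "wx": 0, "wy": 0, "wz": 0, "gripper": 0}, {"tx": -18, "ty": -54, "tz": 0, "wx": 0, "wy": 0, "wz": 0, "gripper": 0}]}}

```text
clock: 12.55
position: [0.5581, -0.1955, 0.1982]
tool_rot: [[-0.0, 0.986, 0.167], [0.0, 0.167, -0.986], [-1.0, -0.0, -0.0]]
force: [0.9, 0.2, 0.1]
width: 0.0004
```

```bash
python3 - <<'E'
from cs import *
save('scene','s14');cs();crop('s14',160,90,190,140,4,'s14c')
E
```

```text
clock 12.6 TCP in case mm [78.2 -0. ] tip z 114.1 F [ 0.8 -0.3  0.5] w 0.0004
```

View pics/s14c.png

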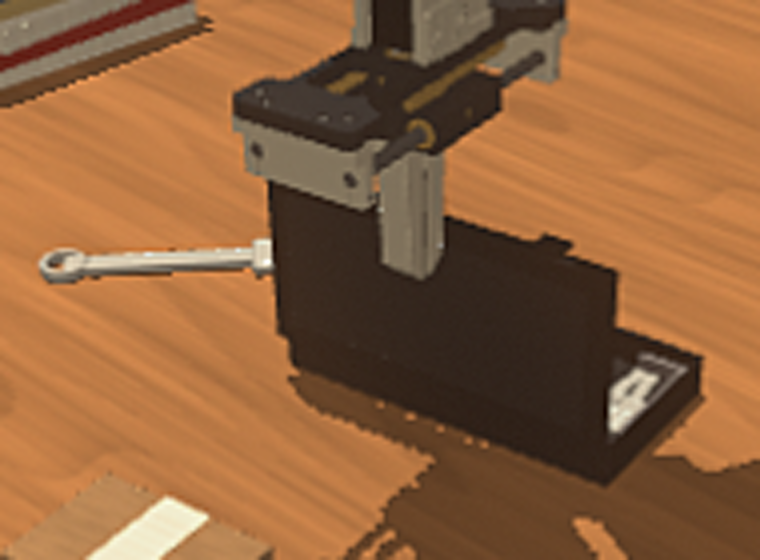

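Request:
{"api": "servo_tool", "payload": {"commands": [{"tx": -1, "ty": -10, "tz": 0, "wx": 0, "wy": 0, "wz": 0, "gripper": 0}, {"tx": -1, "ty": -20, "tz": 0, "wx": 0, "wy": 0, "wz": 0, "gripper": 0}, {"tx": 0, "ty": -30, "tz": 0, "wx": 0, "wy": 0, "wz": 0, "gripper": 0}, {"tx": 2, "ty": -40, "tz": 0, "wx": 0, "wy": 0, "wz": 0, "gripper": 0}, {"tx": 5, "ty": -49, "tz": 0, "wx": 0, "wy": 0, "wz": 0, "gripper": 0}]}}

```text
clock: 13.1
position: [0.5101, -0.2036, 0.1929]
tool_rot: [[-0.0, 0.986, 0.167], [0.0, 0.167, -0.986], [-1.0, -0.0, -0.0]]
force: [0.9, -0.6, -0.3]
width: 0.0003
```

```bash
python3 - <<'E'
from cs import *
save('scene','s15');cs();crop('s15',160,90,190,140,4,'s15c')
E
```

```text
clock 13.15 TCP in case mm [29.6  0.1] tip z 108.4 F [ 0.9 -0.8 -0.5] w 0.001
```

View pics/s15c.png

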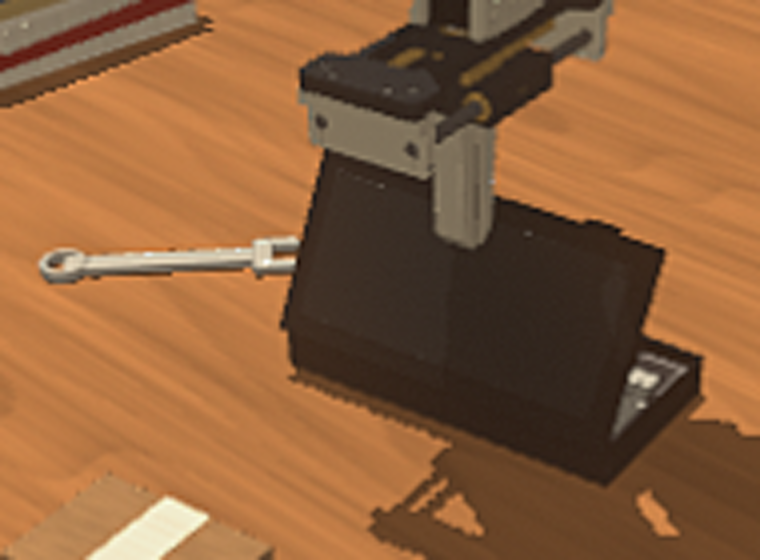

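Request:
{"api": "servo_tool", "payload": {"commands": [{"tx": 5, "ty": -9, "tz": 0, "wx": 0, "wy": 0, "wz": 0, "gripper": 0}, {"tx": 11, "ty": -18, "tz": 0, "wx": 0, "wy": 0, "wz": 0, "gripper": 0}, {"tx": 18, "ty": -26, "tz": 0, "wx": 0, "wy": 0, "wz": 0, "gripper": 0}, {"tx": 27, "ty": -33, "tz": 0, "wx": 0, "wy": 0, "wz": 0, "gripper": 0}, {"tx": 36, "ty": -40, "tz": 0, "wx": 0, "wy": 0, "wz": 0, "gripper": 0}]}}

```text
clock: 13.65
position: [0.4709, -0.2103, 0.1563]
tool_rot: [[-0.0, 0.986, 0.167], [0.0, 0.167, -0.986], [-1.0, -0.0, -0.0]]
force: [0.4, 0.7, 1.0]
width: 0.0004
```

```bash
python3 - <<'E'
from cs import *
save('scene','s16');cs();crop('s16',160,90,190,140,4,'s16c')
E
```

```text
clock 13.7 TCP in case mm [-10.4   0.3] tip z 70.9 F [-0.9 -0.6 -2. ] w 0.0004
```

View pics/s16c.png

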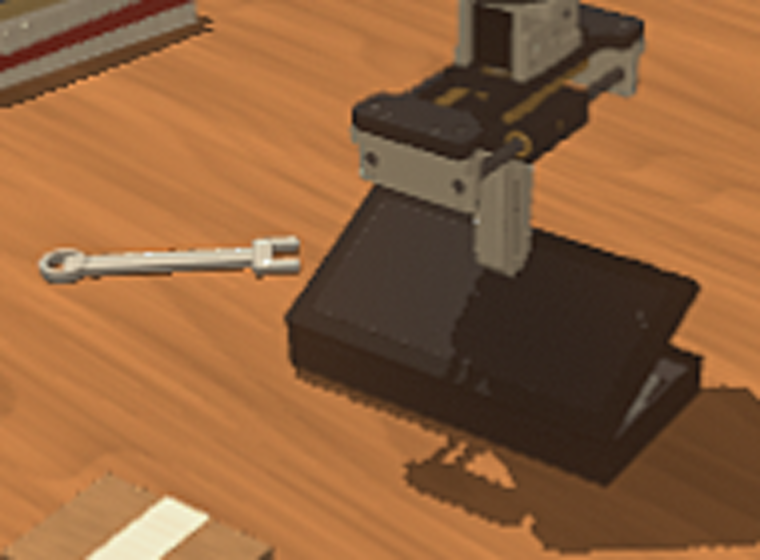

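Request:
{"api": "servo_tool", "payload": {"commands": [{"tx": 8, "ty": -4, "tz": 0, "wx": 0, "wy": 0, "wz": 0, "gripper": 0}, {"tx": 16, "ty": -7, "tz": 0, "wx": 0, "wy": 0, "wz": 0, "gripper": 0}, {"tx": 23, "ty": -9, "tz": 0, "wx": 0, "wy": 0, "wz": 0, "gripper": 0}, {"tx": 29, "ty": -11, "tz": 0, "wx": 0, "wy": 0, "wz": 0, "gripper": 0}, {"tx": 34, "ty": -11, "tz": 0, "wx": 0, "wy": 0, "wz": 0, "gripper": 0}]}}

```text
clock: 14.2
position: [0.4606, -0.212, 0.1225]
tool_rot: [[-0.0, 0.986, 0.167], [0.0, 0.167, -0.986], [-1.0, -0.0, -0.0]]
force: [-0.3, -0.7, 0.3]
width: 0.0004
```

Request:
{"api": "servo_tool", "payload": {"commands": [{"tx": 1, "ty": 0, "tz": 0, "wx": 0, "wy": 0, "wz": 0, "gripper": 0}, {"tx": 2, "ty": 0, "tz": 0, "wx": 0, "wy": 0, "wz": 0, "gripper": 0}, {"tx": 2, "ty": 0, "tz": 0, "wx": 0, "wy": 0, "wz": 0, "gripper": 0}]}}

```text
clock: 14.5
position: [0.4609, -0.212, 0.1212]
tool_rot: [[0.0, 0.986, 0.167], [-0.0, 0.167, -0.986], [-1.0, 0.0, 0.0]]
force: [0.3, 0.1, 0.2]
width: 0.0005
```

```bash
python3 - <<'E'
from cs import *
save('scene','s17');cs();crop('s17',160,90,190,140,4,'s17c')
E
```

```text
clock 14.55 TCP in case mm [-19.3  -0.2] tip z 37.3 F [ 0.   0.3 -0.7] w 0.0007
```

View pics/s17c.png

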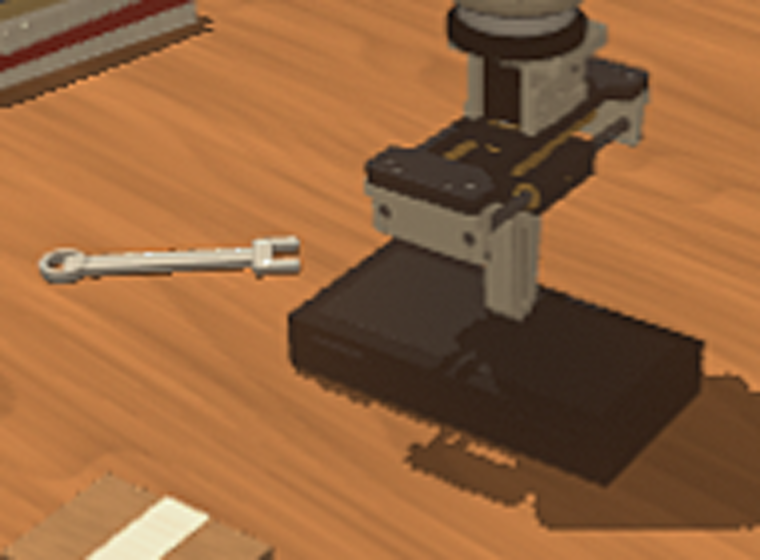

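Nearly shut; pressing a little further until the rim pushes back.

Request:
{"api": "servo_tool", "payload": {"commands": [{"tx": 1, "ty": 0, "tz": 0, "wx": 0, "wy": 0, "wz": 0, "gripper": 0}, {"tx": 2, "ty": 0, "tz": 0, "wx": 0, "wy": 0, "wz": 0, "gripper": 0}, {"tx": 2.5, "ty": 0, "tz": 0, "wx": 0, "wy": 0, "wz": 0, "gripper": 0}, {"tx": 2.5, "ty": 0, "tz": 0, "wx": 0, "wy": 0, "wz": 0, "gripper": 0}]}}

```text
clock: 14.95
position: [0.461, -0.2121, 0.1201]
tool_rot: [[0.001, 0.986, 0.167], [-0.0, 0.167, -0.986], [-1.0, 0.0, 0.001]]
force: [-5.6, 3.1, 22.0]
width: 0.0007
```

Request:
{"api": "servo_tool", "payload": {"commands": [{"tx": -10, "ty": 0, "tz": 0, "wx": 0, "wy": 0, "wz": 0, "gripper": 0}, {"tx": -40, "ty": 0, "tz": 0, "wx": 0, "wy": 0, "wz": 0, "gripper": 0}, {"tx": -80, "ty": 0, "tz": 0, "wx": 0, "wy": 0, "wz": 0, "gripper": 0}, {"tx": -120, "ty": -20, "tz": -20, "wx": 0, "wy": 0, "wz": 0, "gripper": 0}, {"tx": -150, "ty": -40, "tz": -40, "wx": 0, "wy": 0, "wz": 0, "gripper": 0}]}}

```text
clock: 15.45
position: [0.4143, -0.1791, 0.2708]
tool_rot: [[0.002, 0.986, 0.167], [-0.001, 0.167, -0.986], [-1.0, 0.002, 0.001]]
force: [0.3, -0.7, -0.6]
width: 0.0003
```

Request:
{"api": "servo_tool", "payload": {"commands": [{"tx": 0, "ty": -20, "tz": -50, "wx": 0, "wy": 0, "wz": 0, "gripper": 0}, {"tx": 0, "ty": -40, "tz": -95, "wx": 0, "wy": 0, "wz": 0, "gripper": 0}, {"tx": 0, "ty": -40, "tz": -120, "wx": 0, "wy": 0, "wz": 0, "gripper": 0}, {"tx": 0, "ty": -40, "tz": -120, "wx": 0, "wy": 0, "wz": 0, "gripper": 0}, {"tx": 0, "ty": -40, "tz": -120, "wx": 0, "wy": 0, "wz": 0, "gripper": 0}]}}

```text
clock: 15.95
position: [0.3554, -0.0676, 0.2691]
tool_rot: [[0.001, 0.986, 0.168], [-0.001, 0.168, -0.986], [-1.0, 0.001, 0.001]]
force: [-0.2, -0.2, -0.1]
width: 0.0004
```

```bash
python3 - <<'E'
from cs import *
save('scene','s18');save('top','t18');cs()
c=np.load('case2.npy')
L=lambda th:[tuple(x) for x in tf(c,[(.056-.112*np.cos(th)+.01*np.sin(th),y,.026+.112*np.sin(th)+.01*np.cos(th)) for y in (-.11,.11)])]
draw('s18',[(L(0),(0,255,0)),(L(.05),(0,0,255)),(tf(c,rect(-.056,.056,-.11,.11,.026)),(255,255,0))],195,130,150,90,5,'ov18')
a,b=cv2.imread('pics/t0.png'),cv2.imread('pics/t18.png');cv2.imwrite('pics/t18d.png',np.hstack([b[90:320,60:480]])); 
d=np.abs(a.astype(int)-b).max(2)
for n,(x,y) in dict(bearing=(232,146),tin=(168,130),carton=(312,138),wrench=(432,243)).items(): print(n,np.percentile(d[y-25:y+25,x-25:x+25],[50,90,99]))
E
```

```text
clock 16.05 TCP in case mm [-99.3 159. ] tip z 184.8 F [-0.3 -0.6 -0.1] w 0.0004
bearing [ 8. 10. 11.]
tin [ 8. 10. 12.]
carton [ 8. 11. 13.]
wrench [ 9. 10. 12.]
```

View pics/ov18.png

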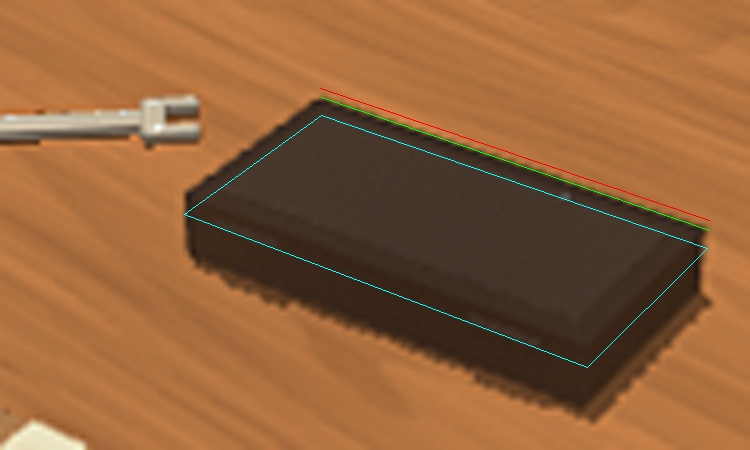

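View pics/t18.png

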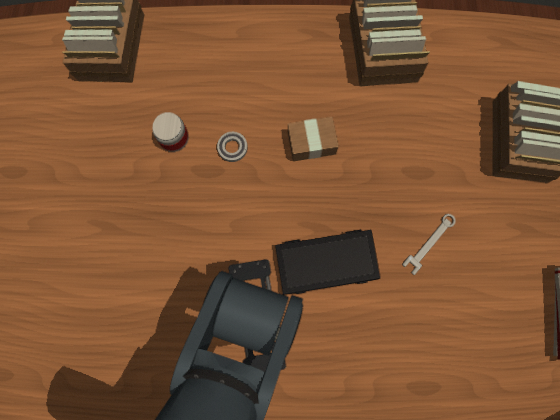

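The lid's far top edge lies on the green line (angle 0), clearly below the red 0.05 rad line, and the other items haven't moved. Handing in.

```bash
python3 -c "
from station import job
print(job.hand_in())"
```

```text
the job is handed in; nothing more can be done
None
```

The caliper is back in its cut-out, display up and jaws the right way round. The lid is shut and the job was handed in at about 16 s of the 51 s allowed.

- **Seating:** I lowered the caliper until it met the floor of the cut-out at the expected height, with a peak reading of about 13 N on the wrist. After release, the wrist and scene views matched the seated model to within about 1–2 mm, with the lid still open.
- **Lid:** I swung it over with the closed fingers and pressed down until it pushed back with 22 N at a height of 36 mm. In the last scene picture its edge lies on the line for angle 0, clearly below the one for 0.05 rad. The highest reading during the push was about 20 N, when the lid first started to move.
- **Other items:** the top view before and after shows no visible change in the bearing, tin, carton or wrench. The arm ended clear of everything, with wrist forces near zero.
- **Disagreements:** In the wrist views the case rim measured about 2 mm narrower on each side than the stated size. The offset was nearly even on both sides, so I kept the fitted centre. The caliper's sideways place in the grip also differed by about 1.3 mm between the fit and the pads. Both were within the play. The caliper cannot be seen with the lid shut, so I could not check it again at the end.

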